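# Fit a sanding drum and lock its bayonet cap

## Robot

A 7-joint arm with a two-finger parallel gripper is mounted at the origin on a cart in front of the work surface, level with it; the furniture and walls round the work are solid. World frame = base frame: x ahead of the robot, y to its left, z up, the work surface at z = 0. Lengths are in m, angles in rad, forces in N, time in s.
With the tool pointing down it reaches from about 0.4 to 0.75 m from the base axis. Payload 19.5 kg.
Tool frame: the origin (TCP) lies midway between the tips of the shut fingers; the grasp point (between the pads) lies 19 mm behind it; z points along the fingers, y is the direction in which the jaws open and shut (so a half turn about z gives the same grasp; the last joint's range is limited). The gripper opens to 85 mm and grips with 20 to 120 N. Pads are 22 mm wide; open, the fingers measure 114 mm over their backs; the gripper's body (76 mm by 85 mm) begins 54 mm behind the grasp point. The pads swing forward as they close: fully open they stand 13 mm farther back than shut.
Start: joints at [1.255, 0.707, -0.028, 1.485, 0.022, 0.951, -0.075], TCP at [0.155, -0.554, 0.231] pointing down, gripper open.
Joint ranges: [-2.71, 2.71], [-0.32, 2.16], [-1.57, 1.52], [0, 2.45], [-1.46, 4.6], [0, 2.02], [-2.83, 2.83]. Speed limits (rad/s): [1.89, 1.89, 2.57, 2.57, 3.01, 3.01, 3.01].

## Interface

Orientations are given as [roll, pitch, yaw] about the fixed x, y, z axes, in that order (R = Rz(yaw) Ry(pitch) Rx(roll)).
In Python, from rig import r, eyes gives the robot as it stands.
- The arm moves only by the tool drive_tool, never from a script. Its argument "commands" is a list of rows, each a list of 7 numbers: the turn, a rotation vector about the world's x, y, z in units of 6 degrees (1.0 is 6 degrees), then the shift along the world's x, y, z in units of 0.025 m (1.0 is 0.025 m), then the gripper's target within -1 to 1 (shut at 1, half-way at 0, fully open at -1). In form: [[ax, ay, az, x, y, z, claw], ...]. A call has 1 to 10 rows; each row shifts and turns the commanded pose from where the row before left it; what a row does not reach is not made up. A row lasts 1/12 s, in which the tool goes at most 41.7 mm and 7.16 degrees, less where a joint would pass 70% of its speed; a pose out of reach is approached as far as the arm can. A call with a number of a shift or a turn outside -1 to 1 is refused whole. A call with a gripper value outside its range is refused whole. The fingers move at their own pace and stop on an object; "newtons" is the grip in N (left out, the last holds). Time passes only in rows, so rows that do not move let the fingers close. It gives the time, the measured TCP pose, the force and the opening at its end, in the units of the state.
- r.sense(): the state, without advancing time (a new reading comes with each control period).
- eyes.grab_frame(name): name is "side" or "top" or "wrist"; returns a dict with "pixels" (480x640x3 uint8, red, green, blue), "depth" (480x640 float32, m along the optical axis (not along the pixel's ray), 0 where there is no reading), "fx", "fy", "cx", "cy" (pixels), "k1" (the pictures are not rectified: a ray, as slopes to the right and down, at radius r is drawn at 1 + k1 r^2 times it, then the intrinsics apply), "view" (4x4, takes a point from world to camera coordinates). Camera axes: x right, y down, z forward; pixel columns grow to the right and rows downward; lengths in m; the calibration is good to about 2 mm. A picture is of the moment at which its call begins.
- r.sign_off(): hands the job in, once; it reports no verdict.
The state is a dict: "time": time; "q": joint angles; "joint_vel": joint speeds; "joint_efforts": joint torques, N m; "tcp_pos": TCP position; "tcp_rot": TCP orientation; "force": force on the tool from outside, world axes, zero at the start; "moment": the same for the moment, N m; "opening": finger opening in m.
Only numpy, scipy, OpenCV 4.12 (cv2) and the standard library are available. Lean on these libraries where they do the work, as an engineer would, in place of code of your own. Each camera call takes 0.05 s, during which the arm holds its last target.

## Task

Fit the sanding drum on the bench sander: of the two drums use the one whose bore goes over the spindle, slide it right down onto the flange, and leave the other drum and the rest of the bench as they are. Then put the lock cap over the spindle with its slots over the cross pin, push it down against the spring, twist it clockwise (from above) nearly a quarter turn to the stop and ease off until the spring lifts the cap's notches firmly up against the cross pin. Finish while still gripping the seated cap, for I am going to tighten its locking screw.

Things in the scene. Friction and masses are not known exactly. Their poses are not given: they have to be found in the camera images.
- drum_sander: Bench drum sander fixed to the table: grey housing 150 x 144 mm, round work table 128 mm across at height 64 mm, upright steel spindle in its middle that does not turn: 28 mm thick up to height 124 mm, tapering to 19 mm at 130 mm, then a 14 mm shank with the cross pin, tapered tip at 166 mm. Origin: on the table surface, on the spindle's axis; z up; the cross pin lies along its x axis.
- cross_pin (a point): Middle of the sander's cross pin, on the spindle's axis, 150.5 mm above the table surface. The pin is a round steel bar 5 mm thick, 27 mm long, through the shank along the x axis of this point (the sander's x axis).
- flange_seat (a point): Point on the spindle's axis at the height where the sprung flange's upper face stands unpressed, 78 mm above the table surface. The drum's underside belongs here.
- flange (a joint): How far the sprung flange (49 mm across, round the spindle's foot) is pressed down, in m: 0 = up, 0.011 = end of its travel. Its spring pushes up with 4.2 N at 0 plus 0.7 N per mm.
- drum_wide_bore: Sanding drum standing upright: brown abrasive sleeve, black core, steel-lined bore; 50 mm across, 70 mm high, 0.11 to 0.18 kg. Its bore is 32 mm and goes over the spindle and its cross pin. Origin: centre of its underside; z up along the bore. Seated on the flange its top stands 148 mm above the table surface.
- drum_narrow_bore: The other sanding drum, of the same outside size and look, but its bore is 20 mm: too small for this spindle. Origin: centre of its underside; z up.
- lock_cap: Lock cap: dark steel collar 30 mm high, 58 mm across, with two flats 44 mm apart to grip, 0.10 to 0.17 kg, hollow side up. Origin: centre of its underside; z up; flats face its +y and -y; slots run along its +x and -x. Turned onto the slots, pushed down until its underside is 11.5 mm below the pin's middle (flange 9 mm in), turned 80 degrees clockwise, it seats 6.5 mm below (flange 4 mm in).
- cap_slot (a point): Point in one of the cap's two through slots, 13.5 mm from the axis, 7 mm above the underside. The slots are 10 mm wide, reach 18 mm from the axis and join a 17 mm middle hole, so the cross pin passes only when it lies along the cap's x axis. The slots and notches repeat after half a turn.
- cap_notch (a point): Middle of the floor of one of the cap's two notches, 13.5 mm from the axis, 4 mm above the underside, 80 degrees (1.40 rad) counter-clockwise of a slot seen from above; 8.5 mm wide. Between slot and notch the floor is a ridge 7 mm above the underside; beyond the notch is a stop 14 mm high. The cross pin comes to lie in the notches.
- oil_bottle: Small white oil bottle with a red spout, 44 mm across, 122 mm high, standing behind the work; a bystander. Origin: centre of its underside.
- tape_measure: Yellow tape measure lying on its side, 68 x 85 x 34 mm; a bystander. Origin: centre of its underside.
- marker: Black and white felt marker lying down, 134 mm long, 17 mm thick; a bystander. Origin: centre of its underside.

How it is judged:
On the way, in this order (a step that is already met when the one before it is completed fails the run):
1. the wide-bore drum stands fully down on the flange, over the spindle, and the gripper has let go of it (horizontal distance between drum_wide_bore and flange_seat below 0.004 m and z of drum_wide_bore in the frame of flange_seat below 0.002 m and angle between drum_wide_bore's own z axis and vertical below 0.06 rad and contact force between the fingers and drum_wide_bore below 0.2 N), for 0.2 s.
2. the cap is over the shank with its ridges pressed below the cross pin, the spring compressed (horizontal distance between lock_cap and cross_pin below 0.004 m and z of lock_cap in the frame of cross_pin below -0.009 m and value of joint flange above 0.006 m), for 0.1 s.
At the end, for the whole second after the job is handed in: Wide-bore drum on the spindle (4 mm) and flange; cap over it (4 mm of the axis, under 5 deg tilt), turned over 69 deg and sprung up with the pin in its notches (underside 4.5 to 8 mm below the pin, over 1 N on the pin, flange over 2 mm in); fingers grip the cap with over 3 N (horizontal distance between lock_cap and cross_pin below 0.004 m and z of lock_cap in the frame of cross_pin between -0.008 and -0.0045 m and angle between the x axis of lock_cap and the x axis of drum_sander, either way round above 1.2 rad and angle between lock_cap's own z axis and vertical below 0.09 rad and value of joint flange above 0.002 m and contact force between lock_cap and drum_sander above 1 N and contact force between the fingers and lock_cap above 3 N and horizontal distance between drum_wide_bore and flange_seat below 0.004 m and z of drum_wide_bore in the frame of flange_seat below 0.001 m); the arm keeps its last pose, push and grip.
It fails at once if the narrow-bore drum is shifted by more than 40 mm (distance of drum_narrow_bore from where it was at the start of the episode above 0.04 m).
It fails at once if the oil bottle is tipped over or shifted by more than 40 mm (angle between oil_bottle's own z axis and vertical above 0.5 rad or distance of oil_bottle from where it was at the start of the episode above 0.04 m).
It fails at once if the tape measure or the marker is shifted by more than 40 mm (distance of any of tape_measure, marker from where it was at the start of the episode above 0.04 m).
It also fails if it takes over 72 s, if anything falls off the work surface, if the arm or the gripper's body presses on something with over 40 N, if the wrist force passes 120 N, or if a joint passes its speed limit or range.

## Working session

There is one attempt and no reset: what is moved stays moved. The work goes in short steps, Python scripts to look and compute and a tool call to move; the robot and the scene stay as the last step left them, time stands still between calls to the robot, and variables do not carry over. Pictures are saved under pics/ and viewed, and the job is handed in when it is done.

Besides the shell and the picture viewer there is one more tool, called after ">>>" by a JSON object that holds its "name" and its "arguments", one argument or row to a line. drive_tool: Moves the arm, as the interface text tells. Shifts and turns lie within -1 to 1; 1 stands for 0.025 m of shift or 6 degrees of turn. Its arguments: {"type":"object","properties":{"commands":{"type":"array","items":{"type":"array","items":{"type":"number","minimum":-1,"maximum":1}}},"newtons":{"type":"number"}},"required":["commands"]}

```bash
ls; mkdir -p pics; python3 - <<'E'
from rig import r,eyes
import cv2,numpy as np
print(r.sense())
for n in ["side","top","wrist"]:
    f=eyes.grab_frame(n)
    cv2.imwrite(f"pics/{n}0.png",f["pixels"][:,:,::-1])
    np.savez(f"{n}0.npz",**{k:v for k,v in f.items()})
    print(n,f["fx"],f["fy"],f["cx"],f["cy"],f["k1"],f["view"].round(4).tolist(),(f["depth"]>0).mean())
E
```

```text
pics
{'time': 0.0, 'q': array([ 1.25529984,  0.70710209, -0.02762566,  1.48498208,  0.02200498,
        0.95087994, -0.07547904]), 'joint_vel': array([-0.00024116, -0.00108317,  0.00089877, -0.00129427,  0.00047213,
       -0.00107968, -0.00078591]), 'joint_efforts': array([-9.66553816e-04, -8.83217168e+01,  1.23413566e+00, -2.36160600e+01,
        1.68616563e-02,  6.70553956e-03,  6.16672810e-05]), 'tcp_pos': array([ 0.15540791, -0.55333897,  0.23083189]), 'tcp_rot': array([-3.14052424e+00,  3.17237421e-05,  2.73826757e-01]), 'force': array([ 0.14282281, -0.25997463, -0.34626489]), 'moment': array([ 0.01444033, -0.01269621, -0.02739482]), 'opening': 0.08554190565620672}
side 566.512958387924 566.512958387924 318.6145477861402 234.44500376889633 -0.04555469715141472 [[0.9996, 0.0136, 0.0249, -0.5563], [0.0284, -0.4688, -0.8828, 0.1733], [-0.0004, 0.8832, -0.469, 1.0497], [0.0, 0.0, 0.0, 1.0]] 0.99595703125
top 446.85525301522006 446.85525301522006 327.6368819374706 235.58088064339364 -0.07951426610902472 [[-0.0072, -0.9996, 0.0268, 0.2087], [-0.9987, 0.0058, -0.0503, 0.5515], [0.0501, -0.0271, -0.9984, 0.9476], [0.0, 0.0, 0.0, 1.0]] 0.9961100260416667
wrist 410.917628497057 410.917628497057 324.04946845131644 238.04507012187548 -0.06524898836522355 [[0.2706, -0.9627, -0.001, -0.5759], [-0.9301, -0.2617, 0.2577, -0.0339], [-0.2484, -0.0688, -0.9662, 0.378], [0.0, 0.0, 0.0, 1.0]] 0.9959537760416667
```

View pics/side0.png

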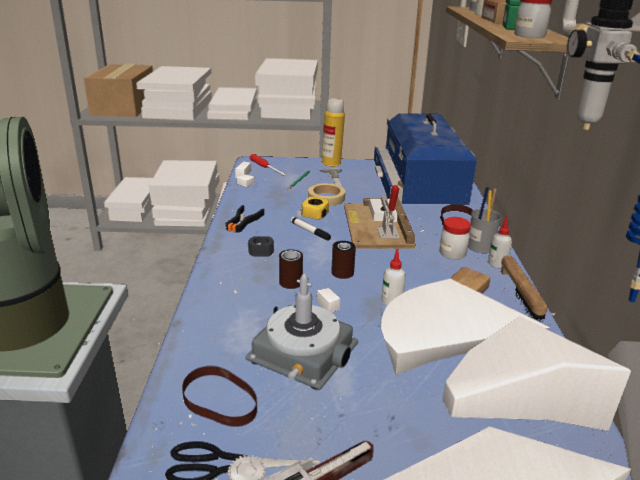

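View pics/top0.png

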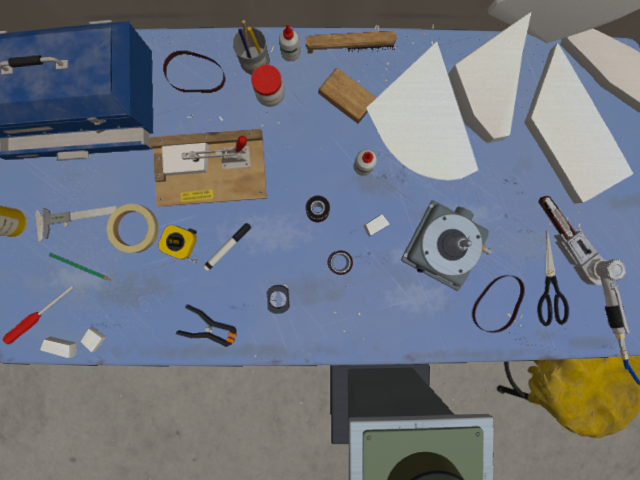

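View pics/wrist0.png

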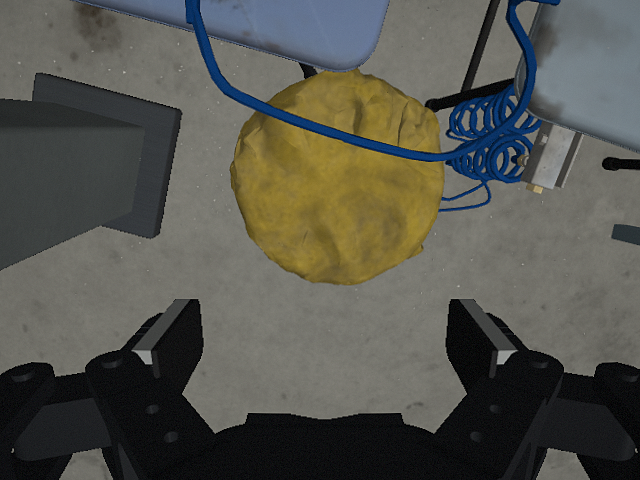

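The top view shows drums near (318,208), with a thick rim, and (340,262), with a thin rim. The cap is at (278,298), the sander spindle at about (455,243), the bottle at (366,160), the tape at (178,242) and the marker at (228,246). I'll zoom in and measure.

```bash
cat > h.py <<'E'
import numpy as np,cv2
def load(n):
    d=np.load(n+".npz"); return {k:d[k] for k in d.files}
def K(f): return np.array([[f["fx"],0,f["cx"]],[0,f["fy"],f["cy"]],[0,0,1.]])
def dist(f): return np.array([float(f["k1"]),0,0,0,0])
def ray(f,u,v):
    p=cv2.undistortPoints(np.array([[[u,v]]],float),K(f),dist(f))[0,0]
    R=f["view"][:3,:3];t=f["view"][:3,3]
    return -R.T@t, R.T@np.array([p[0],p[1],1.])
def onz(f,u,v,z):
    o,d=ray(f,u,v); return o+d*(z-o[2])/d[2]
def dep(f,u,v):
    o,d=ray(f,u,v); return o+d*float(f["depth"][int(round(v)),int(round(u))])
def cloud(f):
    H,W=f["depth"].shape
    uv=np.stack(np.meshgrid(np.arange(W),np.arange(H)),-1).reshape(-1,1,2).astype(float)
    p=cv2.undistortPoints(uv,K(f),dist(f))[:,0]
    R=f["view"][:3,:3];t=f["view"][:3,3]
    z=f["depth"].reshape(-1,1)
    c=np.hstack([p,np.ones((len(p),1))])*z
    return ((c-t)@R).reshape(H,W,3)
def proj(f,P):
    R=f["view"][:3,:3];t=f["view"][:3,3]
    P=np.atleast_2d(P).astype(float)
    return cv2.projectPoints(P,cv2.Rodrigues(R)[0],t,K(f),dist(f))[0][:,0]
def tri(a,b):
    (o1,d1),(o2,d2)=a,b
    s=np.linalg.lstsq(np.stack([d1,-d2],1),o2-o1,rcond=None)[0]
    p,q=o1+d1*s[0],o2+d2*s[1]; return (p+q)/2,np.linalg.norm(p-q)
def save(n,img,sc=1):
    cv2.imwrite(n,cv2.resize(img,None,fx=sc,fy=sc,interpolation=cv2.INTER_CUBIC)[:,:,::-1])
E
python3 - <<'E'
from h import *
t=load("top0");s=load("side0")
a=t["pixels"][180:330,250:500]; save("pics/topc.png",a,3.2)
b=s["pixels"][220:390,235:375]; save("pics/sidec.png",b,3.5)
C=cloud(t)
for n,u,v in [("d1",318,208),("d2",340,262),("cap",278,298),("table",380,290),("bottle",367,156),("tape",178,242)]: 
    w=C[v-25:v+25,u-25:u+25].reshape(-1,3); print(n,dep(t,u,v).round(4), w[:,2].max().round(4))
    for lo,hi in [(0.02,.05),(0.05,.09)]:
        m=(w[:,2]>lo)&(w[:,2]<hi)
        if m.sum()>5: print("   ",lo,m.sum(),w[m].mean(0).round(4),w[m].min(0).round(3),w[m].max(0).round(3))
E
```

```text
d1 [ 0.6137  0.2254 -0.0008] 0.9683
    0.02 40 [0.5974 0.2307 0.0335] [0.583 0.209 0.02 ] [0.618 0.251 0.049]
    0.05 421 [0.608  0.2271 0.0655] [0.583 0.203 0.05 ] [0.633 0.252 0.072]
d2 [ 0.4959  0.1784 -0.0011] 0.9683
    0.02 20 [0.4955 0.1764 0.0354] [0.482 0.166 0.021] [0.511 0.205 0.048]
    0.05 292 [0.4961 0.1811 0.0663] [0.472 0.158 0.052] [0.521 0.206 0.071]
cap [0.4194 0.3128 0.    ] 0.9683
    0.02 323 [0.4198 0.3117 0.0284] [0.39  0.289 0.02 ] [0.449 0.335 0.034]
table [ 4.346e-01  9.200e-02 -2.000e-04] 0.9683
bottle [0.7037 0.1295 0.1069] 0.9683
    0.02 62 [0.6912 0.1345 0.035 ] [0.684 0.11  0.021] [0.715 0.148 0.05 ]
    0.05 469 [0.7212 0.1117 0.065 ] [0.685 0.072 0.051] [0.769 0.149 0.09 ]
tape [0.5401 0.5191 0.034 ] 0.9683
    0.02 960 [0.5421 0.5247 0.0316] [0.496 0.485 0.02 ] [0.59  0.578 0.038]
```

View pics/topc.png

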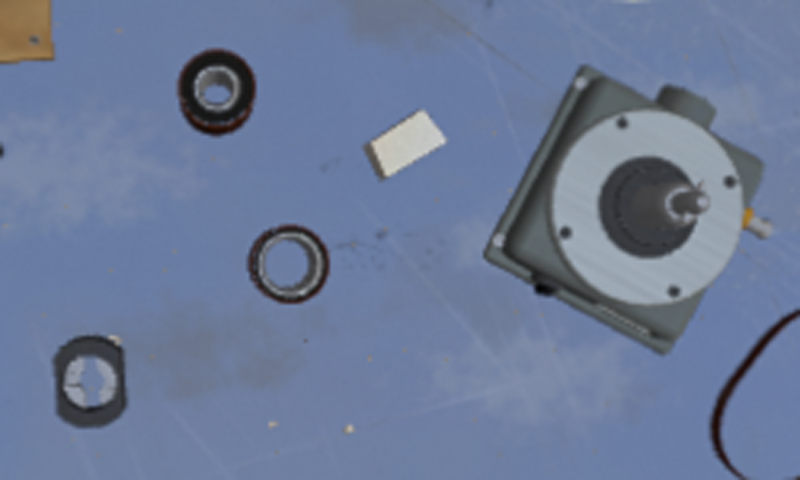

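View pics/sidec.png

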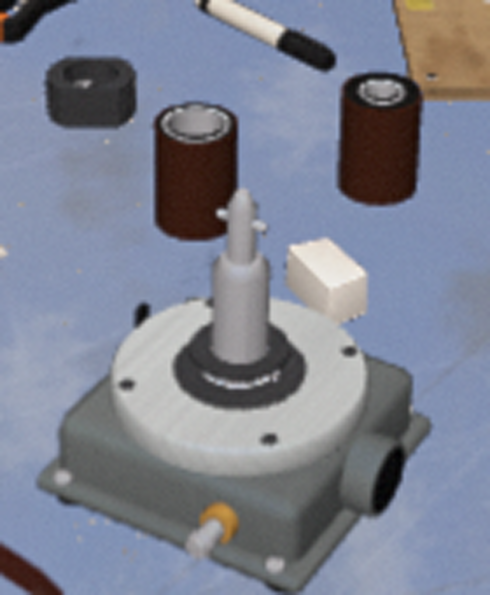

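The top crop confirms the drums: the one at top-pixel (340,262) has the wide bore with the thin rim, and (318,208) is the narrow one. The side crop agrees. Next I'll measure positions from the top cloud and triangulate.

```bash
python3 - <<'E'
from h import *
t=load("top0");s=load("side0")
def circ(P):
    A=np.c_[2*P,np.ones(len(P))]; b=(P**2).sum(1); x=np.linalg.lstsq(A,b,rcond=None)[0]; return x[:2],np.sqrt(x[2]+x[:2]@x[:2])
for f,nm in ((t,"top"),(s,"side")):
    C=cloud(f).reshape(-1,3)
    for n,c,lo,hi,rad in [("wide",(0.496,.181),.066,.074,.04),("narrow",(.609,.227),.066,.074,.04),("cap",(.42,.312),.027,.034,.045),("worktable",(.53,-.07),.060,.068,.09),("flange",(.53,-.07),.074,.084,.05),("spin",(.53,-.07),.085,.12,.05),("shank",(.53,-.07),.133,.16,.05),("tip",(.53,-.07),.160,.19,.05)]:
        m=(np.hypot(C[:,0]-c[0],C[:,1]-c[1])<rad)&(C[:,2]>lo)&(C[:,2]<hi)
        w=C[m]
        if len(w)<5: print(nm,n,len(w)); continue
        h=cv2.convexHull(w[:,:2].astype(np.float32))[:,0]
        rc=cv2.minAreaRect(w[:,:2].astype(np.float32))
        (x,rr)=circ(h.astype(float))
        print(nm,n,m.sum(),"zmed",np.median(w[:,2]).round(4),"mean",w[:,:2].mean(0).round(4),"circ",x.round(4),rr.round(4),"rect",np.round(rc[0],4),np.round(rc[1],4),rc[2])
E
```

```text
top wide 181 zmed 0.0676 mean [0.4966 0.1812] circ [0.4964 0.1819] 0.0246 rect [0.4966 0.1821] [0.0485 0.0484] 89.61705780029297
top narrow 197 zmed 0.0674 mean [0.6085 0.2274] circ [0.6081 0.2274] 0.0246 rect [0.6083 0.2273] [0.049  0.0481] 25.971885681152344
top cap 257 zmed 0.0294 mean [0.419  0.3115] circ [0.4196 0.3124] 0.028 rect [0.4189 0.3121] [0.0573 0.044 ] 3.664597511291504
top worktable 2390 zmed 0.0633 mean [ 0.5306 -0.0469] circ [ 0.5308 -0.0492] 0.0635 rect [ 0.5311 -0.0494] [0.1259 0.1267] 44.64675521850586
top flange 228 zmed 0.0773 mean [ 0.5301 -0.0422] circ [ 0.5308 -0.0486] 0.0241 rect [ 0.5307 -0.0458] [0.0489 0.0403] 3.9837894439697266
top spin 70 zmed 0.1039 mean [ 0.5303 -0.0372] circ [ 0.5308 -0.0472] 0.0134 rect [ 0.5313 -0.0388] [0.0095 0.0259] 88.0149154663086
top shank 57 zmed 0.1525 mean [ 0.5305 -0.0458] circ [ 0.5302 -0.0493] 0.0104 rect [ 0.5305 -0.0488] [0.0149 0.023 ] 87.48847198486328
top tip 33 zmed 0.163 mean [ 0.5307 -0.0474] circ [ 0.5307 -0.0481] 0.0055 rect [ 0.5312 -0.0476] [0.0101 0.0103] 37.62419509887695
side wide 167 zmed 0.068 mean [0.
[... 343 characters left out ...]
2390098571777
side worktable 2140 zmed 0.0636 mean [ 0.529  -0.0638] circ [ 0.5285 -0.0522] 0.064 rect [ 0.5287 -0.054 ] [0.1277 0.1256] 0.11232437938451767
side flange 276 zmed 0.0776 mean [ 0.5285 -0.0603] circ [ 0.5286 -0.0519] 0.0248 rect [ 0.5286 -0.0553] [0.048  0.0453] 1.2890887260437012
side spin 292 zmed 0.1028 mean [ 0.5287 -0.0612] circ [ 0.5284 -0.0532] 0.0139 rect [ 0.5277 -0.0592] [0.0153 0.0278] 84.11419677734375
side shank 128 zmed 0.1484 mean [ 0.5287 -0.0557] circ [ 0.5288 -0.0507] 0.0106 rect [ 0.5272 -0.0551] [0.011  0.0261] 64.22191619873047
side tip 35 zmed 0.1636 mean [ 0.5286 -0.0541] circ [ 0.5286 -0.0533] 0.0054 rect [ 0.5286 -0.054 ] [0.0089 0.0105] 73.087158203125
```

>>> {"name": "drive_tool", "arguments": {
  "commands": [
    [0, 0, 0, 0.7, 0.9, 0.25, -1],
    [0, 0, 0, 0.75, 1, 0.25, -1],
    [0, 0, 0, 0.75, 1, 0.25, -1],
    [0, 0, 0, 0.75, 1, 0.25, -1],
    [0, 0, 0, 0.75, 1, 0.25, -1],
    [0, 0, 0, 0.75, 1, 0.25, -1],
    [0, 0, 0, 0.75, 1, 0.25, -1],
    [0, 0, 0, 0.75, 1, 0.25, -1],
    [0, 0, 0, 0.75, 1, 0.25, -1],
    [0, 0, 0, 0.75, 1, 0.25, -1]
  ]
}}

```text
time: 0.98
tcp_pos: [0.3423, -0.3047, 0.294]
tcp_rot: [-3.141, 0.0, 0.274]
force: [-0.0, -0.7, 0.5]
opening: 0.0856
```

>>> {"name": "drive_tool", "arguments": {
  "commands": [
    [0, 0, 0, 0.75, 1, 0.1, -1],
    [0, 0, 0, 0.75, 1, 0.1, -1],
    [0, 0, 0, 0.75, 1, 0.1, -1],
    [0, 0, 0, 0.75, 1, 0.1, -1],
    [0, 0, 0, 0.75, 1, 0.1, -1],
    [0, 0, 0, 0.75, 1, 0, -1],
    [0, 0, 0, 0.75, 1, 0, -1],
    [0, 0, 0, 0.75, 1, 0, -1],
    [0, 0, 0, 0.75, 1, 0, -1],
    [0, 0, 0, 0, 0.5, 0, -1]
  ]
}}

```text
time: 1.82
tcp_pos: [0.5126, -0.065, 0.3056]
tcp_rot: [-3.14, -0.001, 0.277]
force: [1.0, 0.0, -1.1]
opening: 0.0854
```

```bash
cat > g.py <<'E'
import sys
from h import *
from rig import r,eyes
def shot(cam,tag):
    f=eyes.grab_frame(cam); np.savez(tag+".npz",**f); save(f"pics/{tag}.png",f["pixels"]); return f
s=r.sense(); print("t",round(s["time"],2),"tcp",s["tcp_pos"].round(4),s["tcp_rot"].round(4),"q",s["q"].round(2),"F",s["force"].round(2),"M",s["moment"].round(2),"op",round(s["opening"],4))
for a in sys.argv[1:]:
    c,tag=a.split(":"); shot(c,tag)
E
python3 g.py wrist:w1
```

```text
t 1.82 tcp [ 0.5126 -0.065   0.3056] [-3.1402e+00 -5.0000e-04  2.7730e-01] q [ 0.07  0.53 -0.    1.57 -0.    1.04 -1.23] F [ 0.96  0.   -1.09] M [ 0.02  0.02 -0.01] op 0.0854
```

View pics/w1.png

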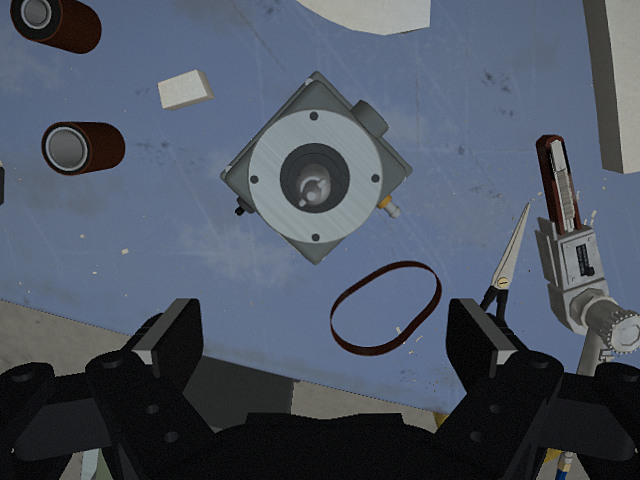

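The wrist view shows the spindle with its pin at about (315,185) and the wide drum on the left at (68,148). I'll zoom and measure both.

```bash
cat > sp.py <<'E'
import sys
from h import *
f=load(sys.argv[1]); C0=cloud(f); C=C0.reshape(-1,3)
def circ(P):
    A=np.c_[2*P,np.ones(len(P))]; b=(P**2).sum(1); x=np.linalg.lstsq(A,b,rcond=None)[0]; return x[:2],np.sqrt(x[2]+x[:2]@x[:2])
for n,c,lo,hi,rad in [("worktable",(.53,-.05),.060,.068,.08),("flange",(.53,-.05),.074,.084,.04),("tip",(.53,-.05),.160,.19,.04),("pinlevel",(.53,-.05),.145,.156,.04),("wide",(0.496,.181),.066,.074,.04),("cap",(.42,.312),.027,.034,.045)]:
    m=(np.hypot(C[:,0]-c[0],C[:,1]-c[1])<rad)&(C[:,2]>lo)&(C[:,2]<hi); w=C[m]
    if len(w)<5: print(n,len(w)); continue
    h=cv2.convexHull(w[:,:2].astype(np.float32))[:,0]; rc=cv2.minAreaRect(w[:,:2].astype(np.float32)); x,rr=circ(h.astype(float))
    print(n,len(w),"z",np.median(w[:,2]).round(4),"circ",x.round(4),rr.round(4),"rect",np.round(rc[0],4),np.round(rc[1],4),round(rc[2],1))
    if n=="pinlevel":
        d=w[:,:2]-np.median(w[:,:2],0); r_=np.hypot(*(w[:,:2]-x).T)
        e=w[r_>.0085]; print("  outer",e.round(4).tolist()[:40])
        vx=cv2.fitLine(w[:,:2].astype(np.float32),cv2.DIST_L2,0,.01,.01)[:,0]; print("  line dir deg",np.degrees(np.arctan2(vx[1],vx[0])))
E
python3 sp.py w1; python3 - <<'E'
from h import *
f=load("w1"); save("pics/w1c.png",f["pixels"][140:230,260:370],7)
E
```

```text
worktable 12167 z 0.064 circ [ 0.5296 -0.0517] 0.0638 rect [ 0.5297 -0.0516] [0.1269 0.1277] 83.9
flange 1166 z 0.078 circ [ 0.5296 -0.0522] 0.0244 rect [ 0.5295 -0.0523] [0.0489 0.0479] 15.3
tip 242 z 0.1638 circ [ 0.5296 -0.0521] 0.0062 rect [ 0.5297 -0.0521] [0.0122 0.012 ] 15.3
pinlevel 131 z 0.1522 circ [ 0.5275 -0.0564] 0.0124 rect [ 0.5308 -0.0504] [0.0098 0.0265] 58.3
  outer [[0.5409, -0.0558, 0.1507], [0.5412, -0.0565, 0.1515], [0.5414, -0.0572, 0.152], [0.5415, -0.0579, 0.1512], [0.5401, -0.0553, 0.1516], [0.5406, -0.0559, 0.1538], [0.5404, -0.0567, 0.151], [0.5406, -0.0574, 0.1505], [0.541, -0.058, 0.1526], [0.5412, -0.0587, 0.1523], [0.5392, -0.0548, 0.1518], [0.5394, -0.0555, 0.1516], [0.5398, -0.0562, 0.1528], [0.5399, -0.0568, 0.1527], [0.5402, -0.0575, 0.1532], [0.5403, -0.0582, 0.1524], [0.5403, -0.059, 0.1511], [0.5381, -0.0543, 0.1498], [0.5385, -0.055, 0.1515], [0.5388, -0.0557, 0.1523], [0.5391, -0.0563, 0.1527], [0.5393, -0.057, 0.1533], [0.5395, -0.0577, 0.1528], [0.5396, -0.0584, 0.1523], [0.5397, -0.0592, 0.1511], [0.5348, -0.0475, 0.1454], [0.5352, -0.0482, 0.1469], [0.5356, -0.0489, 0.1481], [0.536, -0.0496, 0.1499], [0.5362, -0.0503, 0.1496], [0.5364, -0.051, 0.1499], [0.5365, -0.0517, 0.1492], [0.5365, -0.0525, 0.1474], [0.5364, -0.0532, 0.1451], [0.5373, -0.0538, 0.1505], [0.5379, -0.0544, 0.154], [0.5382, -0.0558, 0.153], [0.5384, -0.0565, 0.1532], [0.5387, -0.0572, 0.1537], [0.5389, -0.0579, 0.1536]]
  line dir deg -28.231655
wide 1203 z 0.0679 circ [0.495  0.1788] 0.0252 rect [0.4951 0.1786] [0.0491 0.0509] 30.6
cap 0
```

View pics/w1c.png

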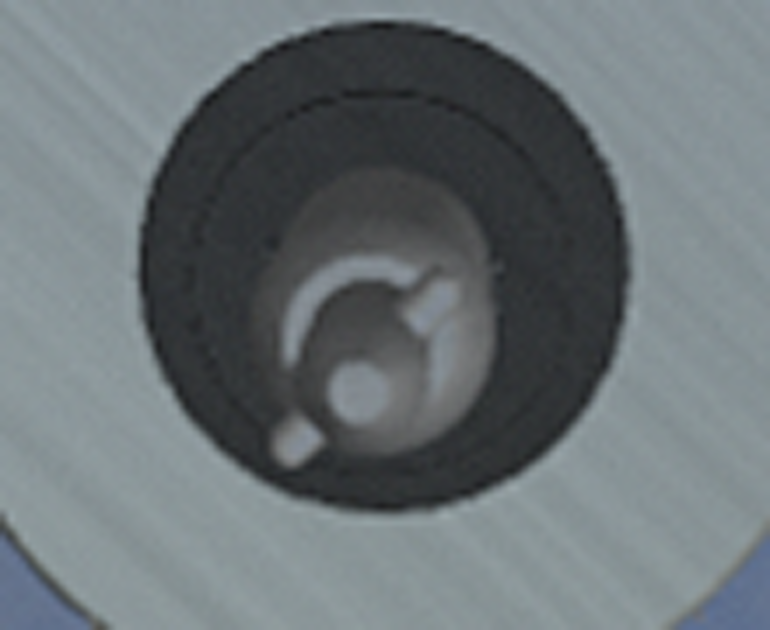

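```bash
python3 - <<'E'
from h import *
f=load("w1")
for z in (.1505,.152):
    a=onz(f,260+285/7,140+450/7,z);b=onz(f,260+448/7,140+290/7,z)
    d=a-b; print(a.round(4),b.round(4),(a+b)[:2]/2,np.linalg.norm(d).round(4),np.degrees(np.arctan2(d[1],d[0])))
C=cloud(f).reshape(-1,3)
m=(np.hypot(C[:,0]-.5296,C[:,1]+.0521)<.0165)&(C[:,2]>.1485)&(C[:,2]<.1555)&(np.hypot(C[:,0]-.5296,C[:,1]+.0521)>.0085)
w=C[m][:,:2]-[.5296,-.0521]; A=np.degrees(np.arctan2(w[:,1],w[:,0])); print(np.round(np.sort(A)))
m=(np.hypot(C[:,0]-.5296,C[:,1]+.0521)<.13)&(C[:,2]>.008)&(C[:,2]<.06)
print(cv2.minAreaRect(C[m][:,:2].astype(np.float32)))
s=load("side0")
E
```

```text
[ 0.519  -0.0465  0.1505] [ 0.5398 -0.0584  0.1505] [ 0.52936835 -0.05245823] 0.024 150.36090388597836
[ 0.5192 -0.0465  0.152 ] [ 0.54   -0.0583  0.152 ] [ 0.5295999  -0.05243954] 0.0238 150.36090388597825
[-43. -42. -41. -40. -39. -38. -38. -35. -35. -35. -35. -34. -33. -33.
 -32. -32. -30. -30. -30. -30. -29. -27. -27. -27. -27. -27. -26. -26.
 -25. -24. -24. -23. -23. -22. -21. -21. -19. -19. -18. -18. -17. -16.
 -16. -15. 136. 138. 138. 139. 140. 141. 141. 142. 143. 144. 144. 145.
 145. 146. 147. 148. 148. 148. 149. 150. 151. 151. 151. 152. 154. 154.
 154. 154. 155. 156. 157. 158. 158. 159. 160. 161. 162. 162. 164. 165.
 166.]
((0.5280020833015442, -0.06070198118686676), (0.16209076344966888, 0.1639140546321869), 61.61888122558594)
```

>>> {"name": "drive_tool", "arguments": {
  "commands": [
    [0, 0, 1, -0.04, 0.35, 0, -1],
    [0, 0, 1, -0.04, 0.35, 0, -1],
    [0, 0, 1, -0.04, 0.35, 0, -1],
    [0, 0, 1, -0.04, 0.35, 0, -1],
    [0, 0, 1, -0.04, 0.35, 0, -1],
    [0, 0, 1, -0.04, 0.35, 0, -1],
    [0, 0, 1, -0.04, 0.35, 0, -1],
    [0, 0, 1, -0.04, 0.35, 0, -1],
    [0, 0, 1, -0.04, 0.35, 0, -1],
    [0, 0, 1, -0.04, 0.35, 0, -1]
  ]
}}

```text
time: 2.7
tcp_pos: [0.5001, 0.0188, 0.3062]
tcp_rot: [-3.141, 0.0, 1.326]
force: [-0.1, 0.4, -0.3]
opening: 0.0857
```

>>> {"name": "drive_tool", "arguments": {
  "commands": [
    [0, 0, 1, -0.04, 0.35, 0, -1],
    [0, 0, 1, -0.04, 0.35, 0, -1],
    [0, 0, 1, -0.04, 0.35, 0, -1],
    [0, 0, 1, -0.04, 0.35, 0, -1],
    [0, 0, 1, -0.04, 0.35, 0, -1],
    [0, 0, 1, -0.04, 0.35, 0, -1],
    [0, 0, 1, -0.04, 0.35, 0, -1],
    [0, 0, 1, -0.04, 0.35, 0, -1],
    [0, 0, 1, -0.04, 0.35, 0, -1],
    [0, 0, 1, -0.04, 0.35, 0, -1]
  ]
}}

```text
time: 3.53
tcp_pos: [0.4903, 0.1062, 0.3062]
tcp_rot: [-3.141, 0.0, 2.373]
force: [-0.5, -0.2, 0.2]
opening: 0.0857
```

>>> {"name": "drive_tool", "arguments": {
  "commands": [
    [0, 0, 1, -0.04, 0.35, -0.2, -1],
    [0, 0, 1, -0.04, 0.35, -0.2, -1],
    [0, 0, 1, -0.04, 0.35, -0.2, -1],
    [0, 0, 1, -0.04, 0.35, -0.2, -1],
    [0, 0, 1, -0.04, 0.35, -0.2, -1],
    [0, 0, 1, -0.04, 0.35, -0.2, -1],
    [0, 0, 1, -0.04, 0.35, -0.2, -1],
    [0, 0, 0.2, -0.04, 0.35, -0.2, -1],
    [0, 0, 0, 0, 0, 0, -1],
    [0, 0, 0, 0, 0, 0, -1]
  ]
}}

```text
time: 4.37
tcp_pos: [0.4824, 0.1762, 0.2662]
tcp_rot: [-3.141, -0.0, 3.119]
force: [-0.3, -0.5, 0.1]
opening: 0.0856
```

```bash
python3 g.py wrist:w2; python3 sp.py w2
```

```text
t 4.37 tcp [0.4824 0.1762 0.2662] [-3.1411e+00 -4.0000e-04  3.1192e+00] q [ 0.01  0.66 -0.79  1.64  0.52  1.07  0.61] F [-0.3  -0.51  0.15] M [-0.04 -0.03  0.01] op 0.0856
worktable 10660 z 0.0639 circ [ 0.5293 -0.0507] 0.0635 rect [ 0.5289 -0.0496] [0.1275 0.1239] 25.5
flange 1343 z 0.0779 circ [ 0.5294 -0.051 ] 0.0246 rect [ 0.528  -0.0483] [0.049  0.0436] 27.0
tip 85 z 0.1614 circ [ 0.5291 -0.0511] 0.0067 rect [ 0.5303 -0.0474] [0.005  0.0134] 74.6
pinlevel 290 z 0.1517 circ [ 0.5287 -0.0526] 0.0111 rect [ 0.5302 -0.0494] [0.0115 0.026 ] 79.9
  outer [[0.5177, -0.0469, 0.1505], [0.5178, -0.0461, 0.1504], [0.518, -0.0458, 0.1499], [0.5178, -0.0446, 0.1504], [0.5184, -0.0451, 0.1489], [0.5179, -0.0465, 0.152], [0.518, -0.0459, 0.1518], [0.5183, -0.0459, 0.1509], [0.5181, -0.0445, 0.1516], [0.5185, -0.0448, 0.1504], [0.5189, -0.0449, 0.1494], [0.5196, -0.0455, 0.1478], [0.5183, -0.0466, 0.1529], [0.5185, -0.0463, 0.1524], [0.5181, -0.0448, 0.1533], [0.5186, -0.0451, 0.152], [0.5192, -0.0457, 0.1505], [0.5196, -0.0457, 0.1495], [0.5194, -0.0444, 0.1502], [0.5195, -0.0439, 0.1498], [0.5194, -0.0476, 0.1521], [0.5191, -0.0462, 0.1527], [0.5191, -0.0454, 0.1528], [0.5198, -0.0462, 0.151], [0.5198, -0.0453, 0.1511], [0.52, -0.0451, 0.1505], [0.5201, -0.0445, 0.1503], [0.5201, -0.0438, 0.1502], [0.5202, -0.0487, 0.1519], [0.5201, -0.0477, 0.1522], [0.5201, -0.047, 0.1521], [0.5195, -0.0449, 0.1536], [0.5199, -0.0449, 0.1528], [0.5202, -0.0447, 0.152], [0.5206, -0.045, 0.1508], [0.5207, -0.0443, 0.1507], [0.5211, -0.0445, 0.1496], [0.5209, -0.0487, 0.1521], [0.5202, -0.0464, 0.1538], [0.5203, -0.0459, 0.1536]]
  line dir deg -11.98694
wide 1358 z 0.0679 circ [0.4952 0.1794] 0.0249 rect [0.4951 0.1796] [0.0494 0.0498] 88.2
cap 1609 z 0.0297 circ [0.418 0.309] 0.0286 rect [0.4177 0.3091] [0.0588 0.0454] 3.4
```

View pics/w2.png

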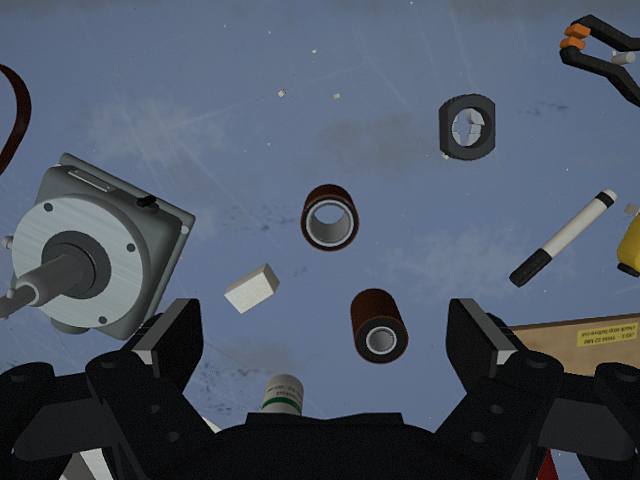

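>>> {"name": "drive_tool", "arguments": {
  "commands": [
    [0, 0, 0, 0.25, 0.13, -0.6, -1],
    [0, 0, 0, 0.25, 0, -1, -1],
    [0, 0, 0, 0, 0, -1, -1],
    [0, 0, 0, 0, 0, -1, -1],
    [0, 0, 0, 0, 0, -1, -1],
    [0, 0, 0, 0, 0, -1, -1],
    [0, 0, 0, 0, 0, -1, -1]
  ]
}}

```text
time: 5.0
tcp_pos: [0.4952, 0.1789, 0.1005]
tcp_rot: [-3.141, 0.001, 3.119]
force: [1.3, 0.4, 0.2]
opening: 0.0855
```

```bash
python3 g.py wrist:w3; python3 sp.py w3|grep wide
```

```text
t 5.0 tcp [0.4952 0.1789 0.1005] [-3.1412e+00  6.0000e-04  3.1191e+00] q [-0.09  0.89 -0.62  1.79  0.76  0.71  0.42] F [1.27 0.4  0.19] M [ 0.04 -0.05  0.  ] op 0.0855
wide 4663 z 0.0678 circ [0.495  0.1791] 0.0249 rect [0.4949 0.1791] [0.0494 0.0498] 86.5
```

View pics/w3.png

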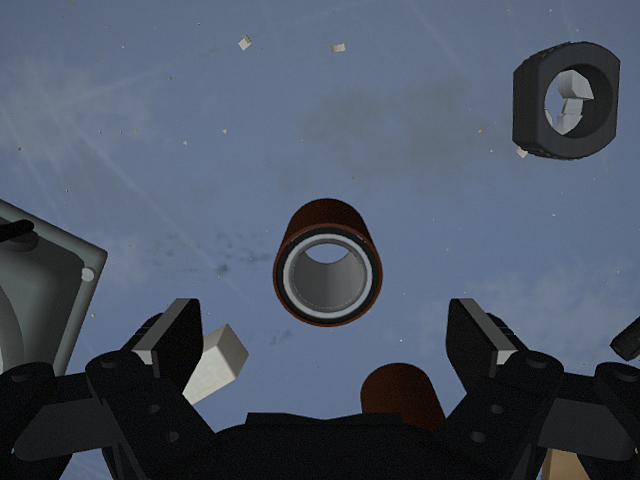

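The drum at (328,277) is centred between the jaws, whose midline is u≈324.

>>> {"name": "drive_tool", "arguments": {
  "commands": [
    [0, 0, 0, 0, 0, -1, -1],
    [0, 0, 0, 0, 0, -1, -1],
    [0, 0, 0, 0, 0, -0.7, -1],
    [0, 0, 0, 0, 0, 0, 1],
    [0, 0, 0, 0, 0, 0, 1],
    [0, 0, 0, 0, 0, 0, 1],
    [0, 0, 0, 0, 0, 0, 1],
    [0, 0, 0, 0, 0, 0, 1],
    [0, 0, 0, 0, 0, 0, 1],
    [0, 0, 0, 0, 0, 0, 1]
  ],
  "newtons": 40
}}

```text
time: 5.88
tcp_pos: [0.4957, 0.1798, 0.0356]
tcp_rot: [3.141, 0.002, 3.121]
force: [-1.1, -0.3, 5.5]
opening: 0.0491
```

```bash
python3 g.py
```

```text
t 5.88 tcp [0.4957 0.1798 0.0356] [3.1411e+00 2.2000e-03 3.1212e+00] q [-0.14  0.99 -0.52  1.82  0.88  0.57  0.32] F [-1.1  -0.31  5.5 ] M [-0.2   0.2  -0.05] op 0.0491
```

>>> {"name": "drive_tool", "arguments": {
  "commands": [
    [0, 0, 0, 0, 0, 0.5, 1],
    [0, 0, 0, 0, 0, 1, 1],
    [0, 0, 0, 0, 0, 1, 1],
    [0, 0, 0, 0, 0, 1, 1],
    [0, 0, 0, 0, 0, 1, 1],
    [0, 0, 0, 0, 0, 1, 1],
    [0, 0, 0, 0, 0, 1, 1],
    [0, 0, 0, 0, 0, 1, 1],
    [0, 0, 0, 0, 0, 0.5, 1],
    [0, 0, 0, 0, 0, 0, 1]
  ]
}}

```text
time: 6.72
tcp_pos: [0.4955, 0.1801, 0.2375]
tcp_rot: [3.14, 0.004, 3.122]
force: [0.5, -0.2, -0.7]
opening: 0.0491
```

```bash
python3 g.py wrist:w4 side:s4; python3 - <<'E'
from h import *
f=load("w4"); C=cloud(f).reshape(-1,3)
from rig import r
t=r.sense()["tcp_pos"]
m=(np.hypot(C[:,0]-t[0],C[:,1]-t[1])<.028)&(C[:,2]>t[2]+.02)&(C[:,2]<t[2]+.045)
w=C[m]; print(len(w),np.median(w[:,2])-t[2], np.percentile(w[:,2]-t[2],[5,95]))
m=(np.hypot(C[:,0]-.5295,C[:,1]+.0515)<.04)&(C[:,2]>.160)&(C[:,2]<.19); w=C[m]; print(len(w), w.mean(0) if len(w) else 0)
E
```

```text
t 6.72 tcp [0.4955 0.1801 0.2375] [3.1398 0.0044 3.1216] q [-0.01  0.71 -0.77  1.64  0.56  1.02  0.59] F [ 0.49 -0.19 -0.74] M [ 0.04 -0.05 -0.  ] op 0.0491
18580 0.03480088582613389 [0.02293524 0.04089013]
0 0
```

View pics/w4.png

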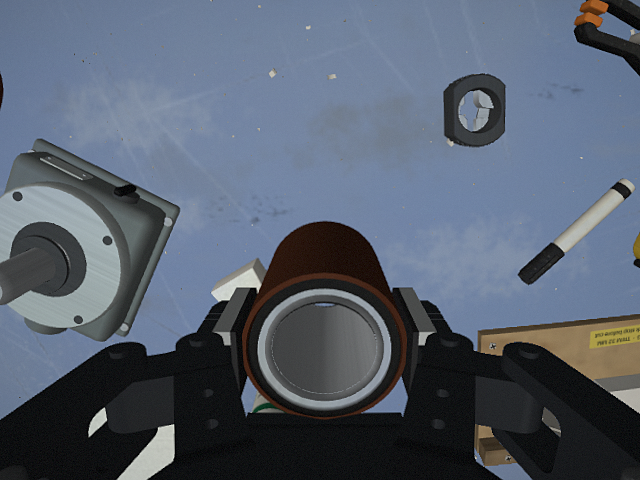

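View pics/s4.png

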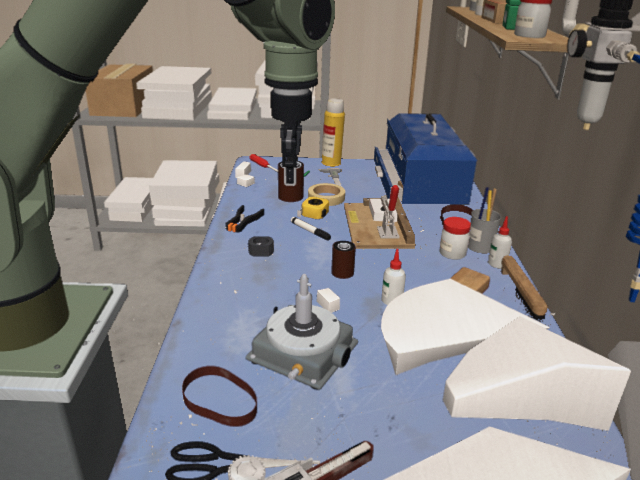

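```bash
python3 - <<'E'
from h import *
f=load("w4"); t=np.array([.4955,.1801,.2375])
for z in (.034,.036):
  for (a,b) in [((257,351),(391,351)),((325,290),(325,410)),((272,353),(377,353)),((325,304),(325,400))]:
    A=onz(f,*a,t[2]+z);B=onz(f,*b,t[2]+z);print(z,((A+B)/2-t).round(4),np.linalg.norm(A-B).round(4))
E
```

```text
0.034 [-0.0014 -0.0014  0.034 ] 0.0398
0.034 [-0.0007 -0.0012  0.034 ] 0.0404
0.034 [-0.0007 -0.0013  0.034 ] 0.0312
0.034 [-0.0004 -0.0012  0.034 ] 0.0324
0.036 [-0.0026 -0.0014  0.036 ] 0.0391
0.036 [-0.0019 -0.0011  0.036 ] 0.0396
0.036 [-0.0019 -0.0013  0.036 ] 0.0307
0.036 [-0.0016 -0.0011  0.036 ] 0.0318
```

>>> {"name": "drive_tool", "arguments": {
  "commands": [
    [0, 0, 0, 0.3, -0.6, 0, 1],
    [0, 0, 0, 0.4, -0.9, 0, 1],
    [0, 0, 0, 0.4, -1, 0, 1],
    [0, 0, 0, 0.4, -1, 0, 1],
    [0, 0, 0, 0.4, -1, 0, 1],
    [0, 0, 0, 0.4, -1, 0, 1],
    [0, 0, 0, 0.4, -1, 0, 1],
    [0, 0, 0, 0.4, -1, 0, 1],
    [0, 0, 0, 0.4, -1, 0, 1],
    [0, 0, 0, 0.3, -0.75, 0, 1]
  ]
}}

```text
time: 7.65
tcp_pos: [0.59, -0.0541, 0.2328]
tcp_rot: [-3.141, -0.001, 3.121]
force: [0.2, -0.7, -1.3]
opening: 0.049
```

>>> {"name": "drive_tool", "arguments": {
  "commands": [
    [0, 0, 0, 0.2, 0, 0, 1],
    [0, 0, 0, 0, 0, 0, 1]
  ]
}}

```text
time: 7.82
tcp_pos: [0.5951, -0.0523, 0.2328]
tcp_rot: [3.141, -0.001, 3.121]
force: [0.5, 1.2, -1.5]
opening: 0.0491
```

```bash
python3 g.py wrist:w5; python3 sp.py w5|grep -v outer
```

```text
t 7.82 tcp [ 0.5951 -0.0523  0.2328] [ 3.1414e+00 -1.3000e-03  3.1207e+00] q [ 0.39  0.83 -0.78  1.38  0.6   1.18  1.09] F [ 0.5   1.23 -1.53] M [0.04 0.01 0.03] op 0.0491
worktable 19893 z 0.064 circ [ 0.5298 -0.0517] 0.0639 rect [ 0.5296 -0.0517] [0.1275 0.1276] 39.8
flange 2041 z 0.0779 circ [ 0.5299 -0.0517] 0.0242 rect [ 0.5297 -0.0516] [0.0478 0.0481] 88.1
tip 462 z 0.1639 circ [ 0.5297 -0.0518] 0.0063 rect [ 0.5296 -0.0518] [0.0127 0.012 ] 10.2
pinlevel 199 z 0.1525 circ [ 0.5284 -0.053 ] 0.0118 rect [ 0.5297 -0.0515] [0.0048 0.0267] 61.6
  line dir deg -27.604351
wide 0
cap 0
```

View pics/w5.png

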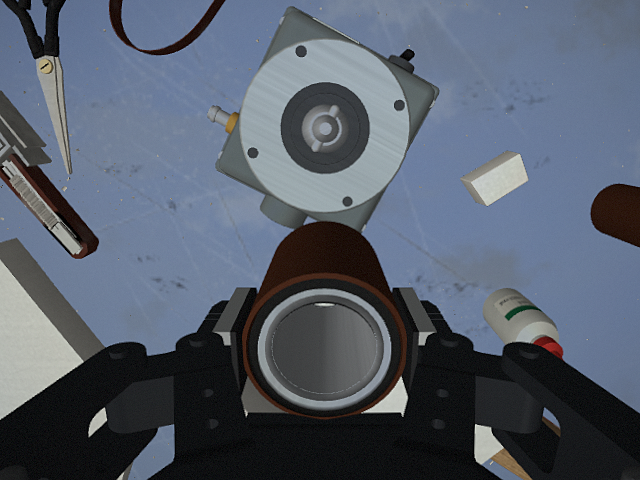

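>>> {"name": "drive_tool", "arguments": {
  "commands": [
    [0, 0, 0, -0.56, 0.06, 0, 1],
    [0, 0, 0, -0.8, 0, 0, 1],
    [0, 0, 0, -0.8, 0, 0, 1],
    [0, 0, 0, -0.4, 0, 0, 1],
    [0, 0, 0, 0, 0, 0, 1],
    [0, 0, 0, 0, 0, 0, 1]
  ]
}}

```text
time: 8.37
tcp_pos: [0.5308, -0.0495, 0.234]
tcp_rot: [-3.141, 0.0, 3.123]
force: [0.3, -0.2, -0.7]
opening: 0.0491
```

```bash
python3 g.py wrist:w6 side:s6; python3 - <<'E'
from h import *
f=load("s6");save("pics/s6c.png",f["pixels"][180:400,210:400],2.7)
E
```

```text
t 8.37 tcp [ 0.5308 -0.0495  0.234 ] [-3.1413e+00  2.0000e-04  3.1232e+00] q [ 0.44  0.74 -0.8   1.62  0.59  1.04  1.01] F [ 0.29 -0.21 -0.69] M [-0.    0.03 -0.  ] op 0.0491
```

View pics/s6c.png

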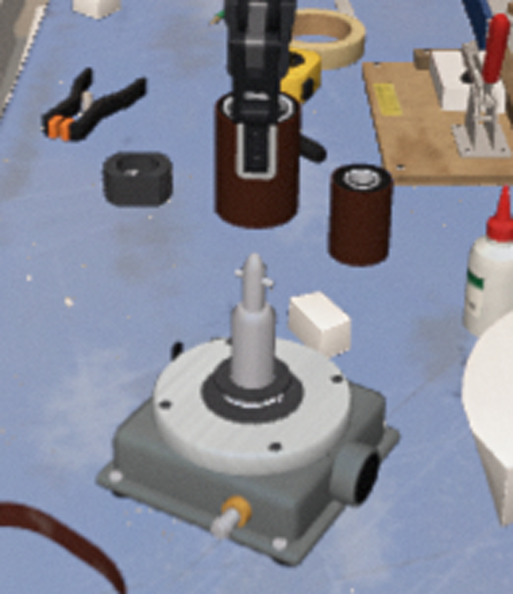

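View pics/w6.png

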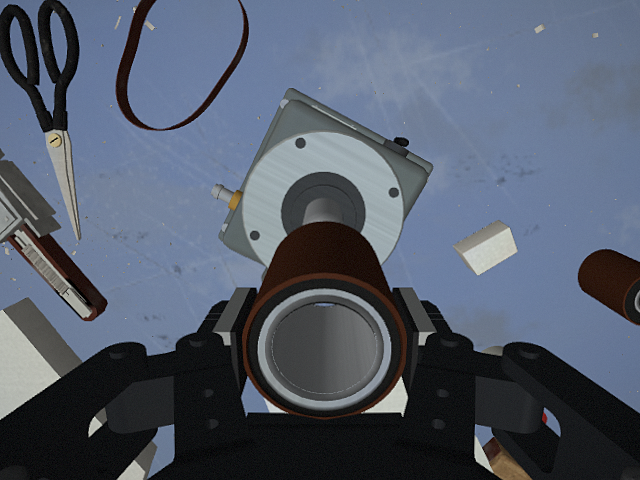

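```bash
python3 - <<'E'
from h import *
f=load("s6")
p=proj(f,[[.5297,-.0517,z] for z in (.1,.14,.16,.2,.232,.267)]);print(p.round(1).tolist())
im=f["pixels"].astype(int)
for v in (352//1,): pass
def span(v,test): 
    row=im[v,280:345]; x=np.where(test(row))[0]+280; return x.min(),x.max(),(x.min()+x.max())/2
brown=lambda r:(r[:,0]>r[:,2]+12)&(r[:,0]<110)&(r[:,0]>25)
for v in range(246,262,3): print(v,span(v,brown))
for v in range(300,316,3): print(v,span(v,lambda r:(abs(r[:,0]-r[:,2])<22)&(r[:,0]>60)))
E
```

```text
[[303.8, 308.0], [304.1, 288.2], [304.3, 277.9], [304.6, 256.9], [304.9, 239.4], [305.2, 219.5]]
246 (np.int64(290), np.int64(333), np.float64(311.5))
249 (np.int64(290), np.int64(336), np.float64(313.0))
252 (np.int64(290), np.int64(344), np.float64(317.0))
255 (np.int64(290), np.int64(344), np.float64(317.0))
258 (np.int64(291), np.int64(344), np.float64(317.5))
261 (np.int64(294), np.int64(344), np.float64(319.0))
300 (np.int64(296), np.int64(339), np.float64(317.5))
303 (np.int64(296), np.int64(339), np.float64(317.5))
306 (np.int64(287), np.int64(339), np.float64(313.0))
309 (np.int64(280), np.int64(339), np.float64(309.5))
312 (np.int64(280), np.int64(332), np.float64(306.0))
315 (np.int64(280), np.int64(333), np.float64(306.5))
```

```bash
python3 - <<'E'
from h import *
f=load("s6"); im=f["pixels"].astype(float)
def edges(v,a,b):
    g=im[v-1:v+2,a:b].mean(0).mean(1) ; return g
for v in (230,238,246,252):
    g=im[v-1:v+2].mean(0); s=g[:,2] # blue
    # left edge: half level crossing
    L=s[282:298];R=s[312:332]
    def cross(x,o):
        lo,hi=x.min(),x.max();h=(lo+hi)/2
        i=np.where(np.diff(np.sign(x-h)))[0]; return [round(o+k+(h-x[k])/(x[k+1]-x[k]),2) for k in i]
    print(v,cross(L,282),cross(R,312))
for v in (300,305,310,318):
    s=im[v-1:v+2].mean(0); print(v,s[288:320].astype(int).tolist())
E
```

```text
230 [np.float64(289.18)] [np.float64(322.07)]
238 [np.float64(289.19)] [np.float64(320.54), np.float64(323.11), np.float64(330.06)]
246 [np.float64(289.19)] [np.float64(320.32)]
252 [np.float64(289.19)] [np.float64(320.16)]
300 [[133, 148, 181], [133, 148, 182], [135, 149, 183], [134, 149, 182], [136, 151, 183], [134, 148, 182], [133, 148, 181], [122, 129, 151], [133, 130, 136], [147, 143, 145], [154, 151, 153], [158, 155, 158], [165, 163, 167], [170, 168, 172], [173, 171, 174], [175, 172, 176], [174, 171, 175], [169, 165, 171], [161, 159, 161], [159, 156, 158], [152, 148, 151], [143, 139, 141], [130, 126, 128], [110, 109, 114], [123, 136, 167], [133, 150, 185], [135, 152, 187], [134, 150, 185], [138, 144, 162], [158, 150, 147], [166, 156, 148], [172, 163, 155]]
305 [[135, 142, 156], [149, 155, 167], [152, 158, 167], [162, 166, 175], [171, 176, 183], [153, 159, 168], [118, 122, 135], [99, 101, 110], [128, 125, 129], [146, 143, 145], [151, 149, 151], [158, 154, 157], [164, 160, 163], [167, 163, 165], [169, 165, 167], [169, 166, 169], [167, 164, 167], [162, 158, 162], [155, 153, 155], 
[... 576 characters left out ...]
 143], [136, 133, 135], [120, 117, 119], [122, 120, 121], [191, 192, 191], [204, 204, 203], [202, 203, 200], [201, 202, 199], [200, 201, 199], [201, 201, 200], [198, 199, 198], [199, 200, 198]]
318 [[125, 126, 125], [83, 81, 82], [66, 65, 67], [67, 66, 68], [64, 63, 66], [65, 62, 66], [68, 67, 67], [98, 96, 97], [131, 128, 131], [145, 143, 145], [153, 150, 152], [161, 157, 159], [163, 160, 163], [165, 162, 165], [165, 162, 165], [165, 162, 165], [162, 159, 162], [155, 152, 155], [153, 149, 152], [148, 145, 147], [140, 138, 140], [131, 128, 130], [117, 115, 117], [90, 88, 91], [67, 67, 69], [62, 59, 63], [60, 60, 61], [63, 60, 62], [64, 63, 65], [89, 88, 88], [129, 128, 129], [169, 169, 168]]
```

Both views put the drum about 0.5 to 1 mm off the axis, so I'll correct slightly and go down.

>>> {"name": "drive_tool", "arguments": {
  "commands": [
    [0, 0, 0, -0.02, -0.04, -0.5, 1],
    [0, 0, 0, 0, 0, -0.6, 1],
    [0, 0, 0, 0, 0, -0.6, 1],
    [0, 0, 0, 0, 0, -0.6, 1],
    [0, 0, 0, 0, 0, -0.2, 1],
    [0, 0, 0, 0, 0, 0, 1]
  ]
}}

```text
time: 8.97
tcp_pos: [0.5304, -0.0507, 0.1703]
tcp_rot: [3.141, -0.002, 3.123]
force: [-0.5, 0.6, -1.6]
opening: 0.049
```

```bash
python3 g.py wrist:w7
```

```text
t 8.97 tcp [ 0.5304 -0.0507  0.1703] [ 3.1413e+00 -1.7000e-03  3.1227e+00] q [ 0.42  0.81 -0.74  1.71  0.68  0.9   0.94] F [-0.46  0.6  -1.63] M [-0.02  0.04 -0.03] op 0.049
```

View pics/w7.png

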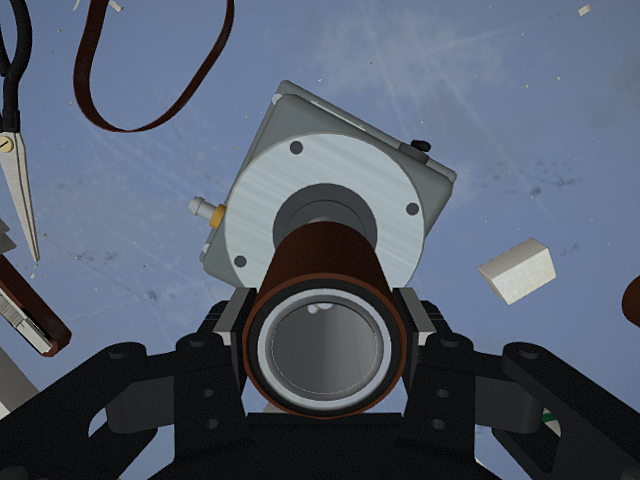

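The tip is visible inside the bore at (320,308) and forces are low, so I'll continue.

>>> {"name": "drive_tool", "arguments": {
  "commands": [
    [0, 0, 0, 0, 0, -0.4, 1],
    [0, 0, 0, 0, 0, -0.4, 1],
    [0, 0, 0, 0, 0, -0.4, 1],
    [0, 0, 0, 0, 0, 0, 1]
  ]
}}

```text
time: 9.35
tcp_pos: [0.5298, -0.0512, 0.1393]
tcp_rot: [-3.141, -0.002, 3.122]
force: [0.1, 0.2, -3.5]
opening: 0.0488
```

>>> {"name": "drive_tool", "arguments": {
  "commands": [
    [0, 0, 0, 0, 0, -0.4, 1],
    [0, 0, 0, 0, 0, -0.3, 1],
    [0, 0, 0, 0, 0, -0.2, 1],
    [0, 0, 0, 0, 0, 0, 1]
  ]
}}

```text
time: 9.68
tcp_pos: [0.5301, -0.051, 0.1177]
tcp_rot: [-3.142, -0.001, 3.122]
force: [0.0, 0.4, -1.6]
opening: 0.0496
```

```bash
python3 g.py
```

```text
t 9.68 tcp [ 0.5301 -0.051   0.1177] [-3.1415e+00 -1.3000e-03  3.1222e+00] q [ 0.39  0.89 -0.68  1.76  0.76  0.79  0.87] F [ 0.04  0.39 -1.6 ] M [-0.   -0.01 -0.01] op 0.0496
```

Now about 4 mm more. I'll press lightly onto the flange, then look at the force.

>>> {"name": "drive_tool", "arguments": {
  "commands": [
    [0, 0, 0, 0, 0, -0.1, 1],
    [0, 0, 0, 0, 0, -0.1, 1],
    [0, 0, 0, 0, 0, 0, 1]
  ]
}}

```text
time: 9.93
tcp_pos: [0.5306, -0.051, 0.1137]
tcp_rot: [-3.142, 0.0, 3.122]
force: [0.6, -0.5, -0.8]
opening: 0.0488
```

```bash
python3 g.py side:s8; python3 - <<'E'
from h import *
f=load("s8");save("pics/s8c.png",f["pixels"][200:400,220:380],3)
E
```

```text
t 9.93 tcp [ 0.5306 -0.051   0.1137] [-3.1415e+00  3.0000e-04  3.1221e+00] q [ 0.38  0.89 -0.68  1.76  0.77  0.78  0.86] F [ 0.63 -0.51 -0.78] M [-0.07 -0.09  0.02] op 0.0488
```

View pics/s8c.png

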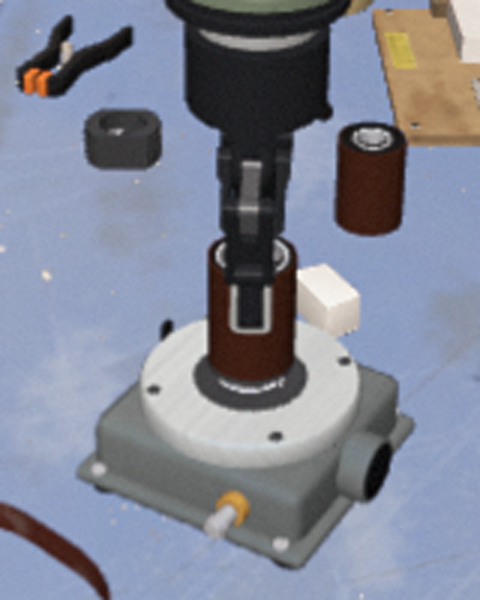

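>>> {"name": "drive_tool", "arguments": {
  "commands": [
    [0, 0, 0, 0, 0, -0.06, 1],
    [0, 0, 0, 0, 0, -0.06, 1],
    [0, 0, 0, 0, 0, 0, 1]
  ]
}}

```text
time: 10.23
tcp_pos: [0.5306, -0.051, 0.1107]
tcp_rot: [-3.142, 0.0, 3.122]
force: [0.1, -0.6, 4.5]
opening: 0.0492
```

```bash
python3 g.py
```

```text
t 10.23 tcp [ 0.5306 -0.051   0.1107] [-3.1415e+00  3.0000e-04  3.1222e+00] q [ 0.38  0.9  -0.67  1.76  0.78  0.77  0.86] F [ 0.15 -0.64  4.47] M [-0.08  0.01  0.05] op 0.0492
```

The force rose to 4.5 N, so the drum is on the flange. Releasing and rising.

>>> {"name": "drive_tool", "arguments": {
  "commands": [
    [0, 0, 0, 0, 0, 0, -1],
    [0, 0, 0, 0, 0, 0, -1],
    [0, 0, 0, 0, 0, 0, -1],
    [0, 0, 0, 0, 0, 0, -1],
    [0, 0, 0, 0, 0, 0, -1],
    [0, 0, 0, 0, 0, 0, -1],
    [0, 0, 0, 0, 0, 0, -1]
  ]
}}

```text
time: 10.82
tcp_pos: [0.5305, -0.0511, 0.1108]
tcp_rot: [-3.141, -0.0, 3.122]
force: [-0.4, 0.4, -0.5]
opening: 0.0851
```

>>> {"name": "drive_tool", "arguments": {
  "commands": [
    [0, 0, 0, 0, 0, 0.3, -1],
    [0, 0, 0, 0, 0, 0.8, -1],
    [0, 0, 0, 0, 0, 1, -1],
    [0, 0, 0, 0, 0, 1, -1],
    [0, 0, 0, 0, 0, 1, -1],
    [0, 0, 0, 0, 0, 1, -1],
    [0, 0, 0, 0, 0, 0.5, -1],
    [0, 0, 0, 0, 0, 0, -1]
  ]
}}

```text
time: 11.48
tcp_pos: [0.5311, -0.0508, 0.2537]
tcp_rot: [-3.142, 0.004, 3.122]
force: [-0.1, -1.0, -0.4]
opening: 0.0855
```

```bash
python3 g.py wrist:w9 side:s9; python3 - <<'E'
from h import *
f=load("s9");save("pics/s9c.png",f["pixels"][200:400,220:380],3)
C=cloud(load("w9")).reshape(-1,3)
def circ(P):
    A=np.c_[2*P,np.ones(len(P))]; b=(P**2).sum(1); x=np.linalg.lstsq(A,b,rcond=None)[0]; return x[:2],np.sqrt(x[2]+x[:2]@x[:2])
for n,lo,hi in (("drumtop",.140,.152),("tip",.160,.18)):
    m=(np.hypot(C[:,0]-.5297,C[:,1]+.0517)<.04)&(C[:,2]>lo)&(C[:,2]<hi); w=C[m]
    x,rr=circ(cv2.convexHull(w[:,:2].astype(np.float32))[:,0].astype(float)); print(n,len(w),np.median(w[:,2]),x,rr)
E
```

```text
t 11.48 tcp [ 0.5311 -0.0508  0.2537] [-3.1416  0.0037  3.1221] q [ 0.45  0.71 -0.82  1.59  0.57  1.09  1.04] F [-0.07 -1.01 -0.41] M [ 0.02 -0.03  0.01] op 0.0855
drumtop 3154 0.14559151049916016 [ 0.5300479  -0.05185624] 0.02502076282440294
tip 323 0.16389325424501203 [ 0.52967684 -0.05130345] 0.006286586488917784
```

View pics/s9c.png

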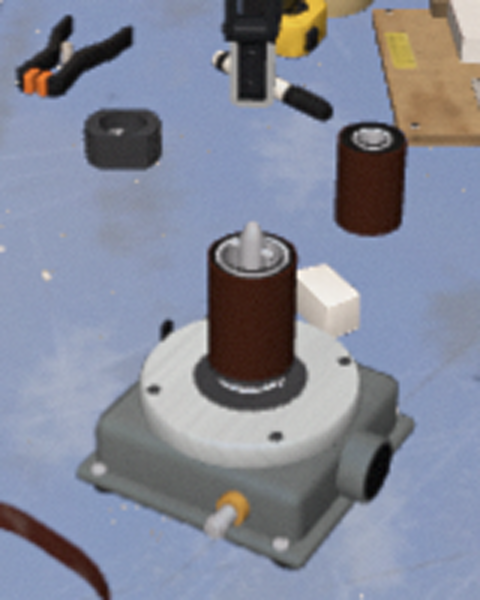

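View pics/w9.png

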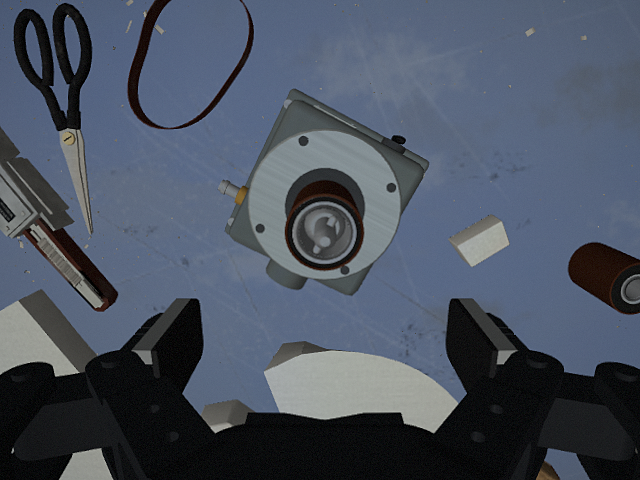

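The drum is seated, with its top at about 0.148 once the same bias as before is allowed for, and 0.6 mm from the axis. Next, the cap.

>>> {"name": "drive_tool", "arguments": {
  "commands": [
    [0, 0, 0, -0.2, 0.5, 0, -1],
    [0, 0, 0, -0.3, 1, 0, -1],
    [0, 0, 0, -0.3, 1, 0, -1],
    [0, 0, 0, -0.3, 1, 0, -1],
    [0, 0, 0, -0.3, 1, 0, -1],
    [0, 0, 0, -0.3, 1, 0, -1],
    [0, 0, 0, -0.3, 1, 0, -1],
    [0, 0, 0, -0.3, 1, 0, -1],
    [0, 0, 0, -0.3, 1, 0, -1],
    [0, 0, 0, -0.3, 1, 0, -1]
  ]
}}

```text
time: 12.42
tcp_pos: [0.4571, 0.1874, 0.25]
tcp_rot: [-3.141, -0.001, 3.122]
force: [0.8, -0.3, 1.5]
opening: 0.0854
```

>>> {"name": "drive_tool", "arguments": {
  "commands": [
    [0, 0, 0, -0.3, 1, -0.4, -1],
    [0, 0, 0, -0.3, 1, -0.5, -1],
    [0, 0, 0, -0.3, 1, -0.5, -1],
    [0, 0, 0, -0.3, 1, -0.5, -1],
    [0, 0, 0, -0.3, 0.8, -0.5, -1],
    [0, 0, 0, 0, 0, 0, -1],
    [0, 0, 0, 0, 0, 0, -1]
  ]
}}

```text
time: 13.0
tcp_pos: [0.4195, 0.3067, 0.1897]
tcp_rot: [-3.14, -0.002, 3.124]
force: [0.9, -1.0, -0.5]
opening: 0.0855
```

```bash
python3 g.py wrist:w10; python3 sp.py w10|grep cap
```

```text
t 13.0 tcp [0.4195 0.3067 0.1897] [-3.1403e+00 -2.0000e-03  3.1243e+00] q [-0.32  0.76 -0.7   1.73  0.61  0.89  0.27] F [ 0.88 -1.03 -0.51] M [-0.03 -0.04  0.01] op 0.0855
cap 2219 z 0.0298 circ [0.4183 0.3097] 0.0282 rect [0.4184 0.3094] [0.0584 0.044 ] 3.5
```

View pics/w10.png

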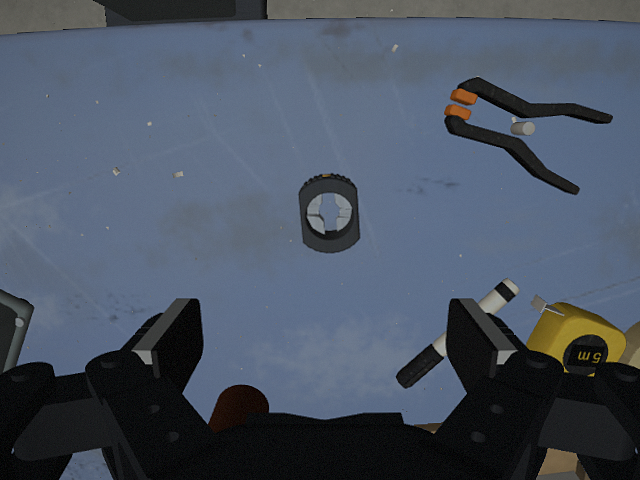

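```bash
python3 - <<'E'
from h import *
f=load("w10");save("pics/w10c.png",f["pixels"][160:265,275:385],7)
E
```

```text
(no output)
```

View pics/w10c.png

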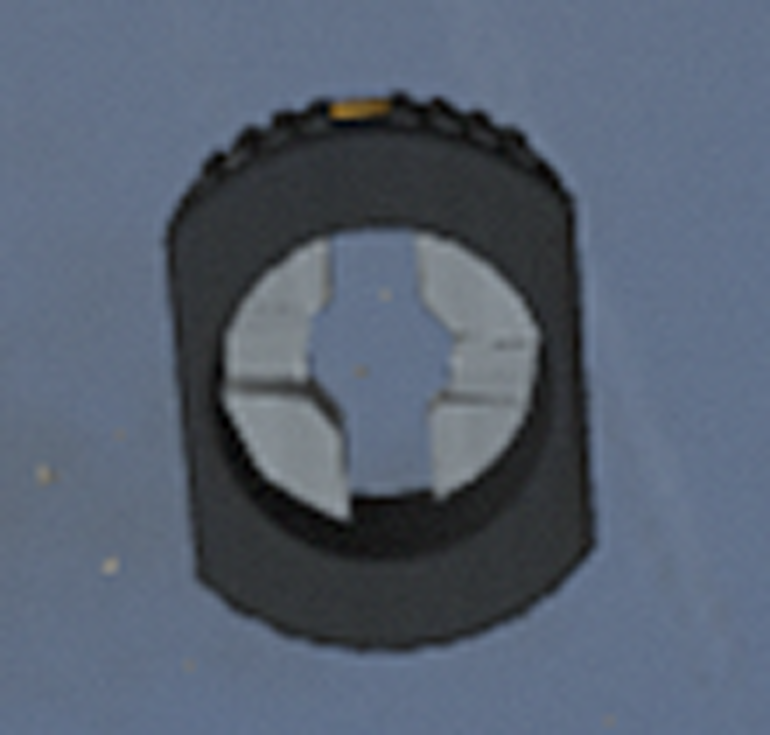

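The slots run along the cap's long axis, at about +3.5° in world, and the flats face the jaws. I'll align and descend.

>>> {"name": "drive_tool", "arguments": {
  "commands": [
    [0, 0, 0.75, -0.06, 0.11, -0.5, -1],
    [0, 0, 0, 0, 0, -1, -1],
    [0, 0, 0, 0, 0, -1, -1],
    [0, 0, 0, 0, 0, -1, -1],
    [0, 0, 0, 0, 0, -0.7, -1],
    [0, 0, 0, 0, 0, 0, -1]
  ]
}}

```text
time: 13.55
tcp_pos: [0.4187, 0.3073, 0.0834]
tcp_rot: [-3.139, -0.003, -3.084]
force: [-0.2, -0.6, -0.7]
opening: 0.0855
```

```bash
python3 g.py wrist:w11; python3 sp.py w11|grep cap
```

```text
t 13.55 tcp [0.4187 0.3073 0.0834] [-3.1388e+00 -2.9000e-03 -3.0837e+00] q [-0.39  0.91 -0.59  1.83  0.8   0.66  0.17] F [-0.21 -0.58 -0.74] M [-0.05  0.05  0.08] op 0.0855
cap 4733 z 0.0297 circ [0.418  0.3092] 0.0283 rect [0.4181 0.309 ] [0.058  0.0437] 3.7
```

View pics/w11.png

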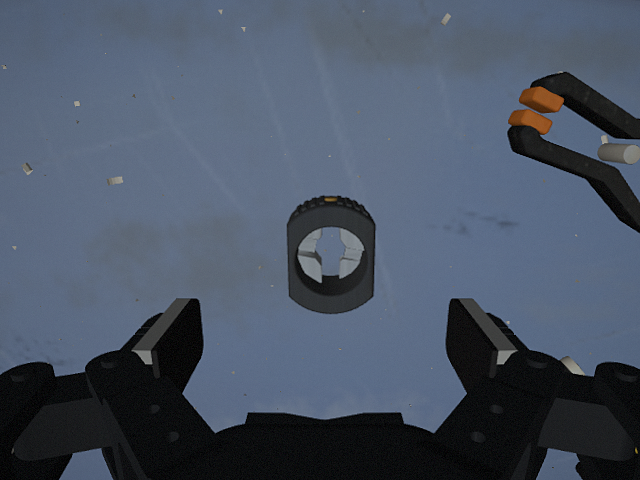

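>>> {"name": "drive_tool", "arguments": {
  "commands": [
    [0, 0, 0, 0, 0.08, -1, -1],
    [0, 0, 0, 0, 0, -1, -1],
    [0, 0, 0, 0, 0, -0.8, -1],
    [0, 0, 0, 0, 0, -0.3, -1],
    [0, 0, 0, 0, 0, 0, 1],
    [0, 0, 0, 0, 0, 0, 1],
    [0, 0, 0, 0, 0, 0, 1],
    [0, 0, 0, 0, 0, 0, 1],
    [0, 0, 0, 0, 0, 0, 1],
    [0, 0, 0, 0, 0, 0, 1]
  ],
  "newtons": 70
}}

```text
time: 14.43
tcp_pos: [0.4196, 0.3115, 0.01]
tcp_rot: [3.141, 0.002, -3.083]
force: [-1.7, -3.0, 18.3]
opening: 0.0429
```

>>> {"name": "drive_tool", "arguments": {
  "commands": [
    [0, 0, 0, 0, 0, 0, 1],
    [0, 0, 0, 0, 0, 0, 1]
  ]
}}

```text
time: 14.6
tcp_pos: [0.4196, 0.3115, 0.01]
tcp_rot: [3.141, 0.002, -3.083]
force: [-1.6, -2.3, 17.4]
opening: 0.0423
```

```bash
python3 g.py wrist:w12; python3 sp.py w12|grep cap
```

```text
t 14.6 tcp [0.4196 0.3115 0.01  ] [ 3.1407e+00  2.0000e-03 -3.0829e+00] q [-0.45  1.03 -0.47  1.84  0.93  0.5   0.06] F [-1.64 -2.31 17.42] M [-0.55  0.38 -0.06] op 0.0423
cap 11505 z 0.0298 circ [0.4176 0.3097] 0.0306 rect [0.418  0.3101] [0.0584 0.0588] 45.9
```

View pics/w12.png

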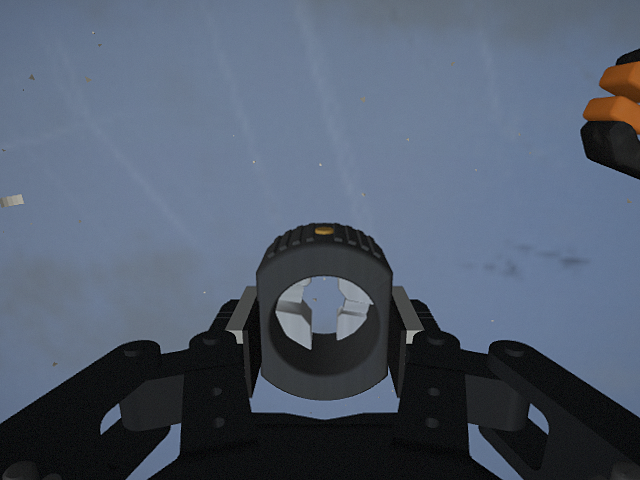

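Cap gripped at about (325,330) in the wrist view, flats against the pads. Lifting and carrying it to a stand-off where the cap and spindle are visible together, yawed to the pin.

>>> {"name": "drive_tool", "arguments": {
  "commands": [
    [0, 0, 0, 0, 0, 0.4, 1],
    [0, 0, 0, 0, 0, 0.8, 1],
    [0, 0, 0, 0, 0, 1, 1],
    [0, 0, 0, 0, 0, 1, 1],
    [0, 0, 0, 0, 0, 1, 1],
    [0, 0, 0, 0, 0, 1, 1],
    [0, 0, 0, 0, 0, 1, 1],
    [0, 0, 0, 0, 0, 1, 1],
    [0, 0, 0, 0, 0, 1, 1],
    [0, 0, 0, 0, 0, 0.8, 1]
  ]
}}

```text
time: 15.48
tcp_pos: [0.4186, 0.3112, 0.2363]
tcp_rot: [3.141, 0.001, -3.082]
force: [1.0, -0.6, -1.5]
opening: 0.0426
```

>>> {"name": "drive_tool", "arguments": {
  "commands": [
    [0, 0, -0.3, 0.2, -0.5, 0, 1],
    [0, 0, -0.5, 0.4, -0.9, 0, 1],
    [0, 0, -0.5, 0.4, -0.9, 0, 1],
    [0, 0, -0.5, 0.4, -0.9, 0, 1],
    [0, 0, -0.5, 0.4, -0.9, 0, 1],
    [0, 0, -0.5, 0.4, -0.9, 0, 1],
    [0, 0, -0.5, 0.4, -0.9, 0, 1],
    [0, 0, -0.5, 0.4, -0.9, 0, 1],
    [0, 0, -0.5, 0.4, -0.9, 0, 1],
    [0, 0, -0.5, 0.4, -0.9, 0, 1]
  ]
}}

```text
time: 16.32
tcp_pos: [0.5139, 0.0944, 0.2337]
tcp_rot: [-3.141, -0.0, 2.695]
force: [0.3, -0.6, -0.9]
opening: 0.0424
```

>>> {"name": "drive_tool", "arguments": {
  "commands": [
    [0, 0, -0.5, 0.4, -0.9, 0, 1],
    [0, 0, 0, 0.4, -0.9, 0, 1],
    [0, 0, 0, 0.4, -0.9, 0, 1],
    [0, 0, 0, 0.4, -0.9, 0, 1],
    [0, 0, 0, 0.4, -0.9, 0, 1],
    [0, 0, 0, 0.4, -0.9, 0, 1],
    [0, 0, 0, 0.4, -0.9, 0, 1],
    [0, 0, 0, 0.2, -0.5, 0, 1],
    [0, 0, 0, 0, 0, 0, 1],
    [0, 0, 0, 0, 0, 0, 1]
  ]
}}

```text
time: 17.15
tcp_pos: [0.5884, -0.0744, 0.2333]
tcp_rot: [3.142, -0.001, 2.644]
force: [0.3, 0.9, -1.7]
opening: 0.0422
```

```bash
python3 g.py wrist:w13; python3 sp.py w13|grep -v outer
```

```text
t 17.15 tcp [ 0.5884 -0.0744  0.2333] [ 3.1415e+00 -7.0000e-04  2.6443e+00] q [ 0.38  0.79 -0.66  1.4   0.5   1.12  0.72] F [ 0.32  0.89 -1.74] M [0.03 0.03 0.05] op 0.0422
worktable 16745 z 0.0639 circ [ 0.5298 -0.0518] 0.0639 rect [ 0.5299 -0.0517] [0.1273 0.1275] 23.3
flange 35 z 0.0804 circ [ 0.5296 -0.0527] 0.0166 rect [ 0.5342 -0.0425] [0.0101 0.0307] 65.4
tip 483 z 0.1636 circ [ 0.5298 -0.0513] 0.0064 rect [ 0.5299 -0.0512] [0.0121 0.0128] 15.4
pinlevel 2713 z 0.1462 circ [ 0.5299 -0.0522] 0.0249 rect [ 0.5299 -0.0523] [0.0495 0.0496] 29.1
  line dir deg -14.357946
wide 0
cap 0
```

View pics/w13.png

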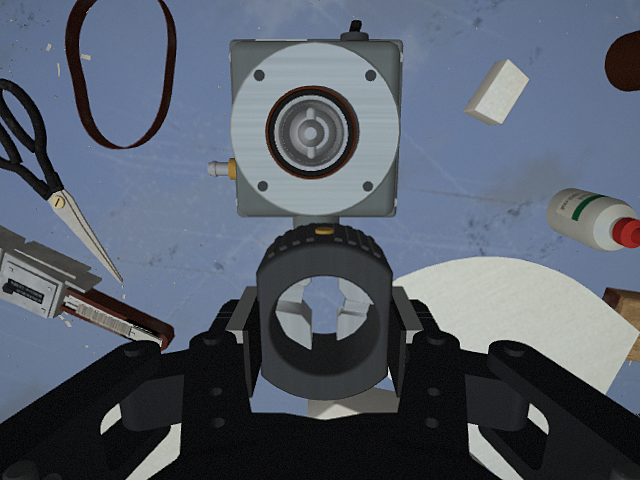

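```bash
python3 - <<'E'
from h import *
f=load("w13");im=f["pixels"]; save("pics/w13a.png",im[80:185,255:365],7); save("pics/w13b.png",im[215:410,225:425],4)
E
```

```text
(no output)
```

View pics/w13a.png

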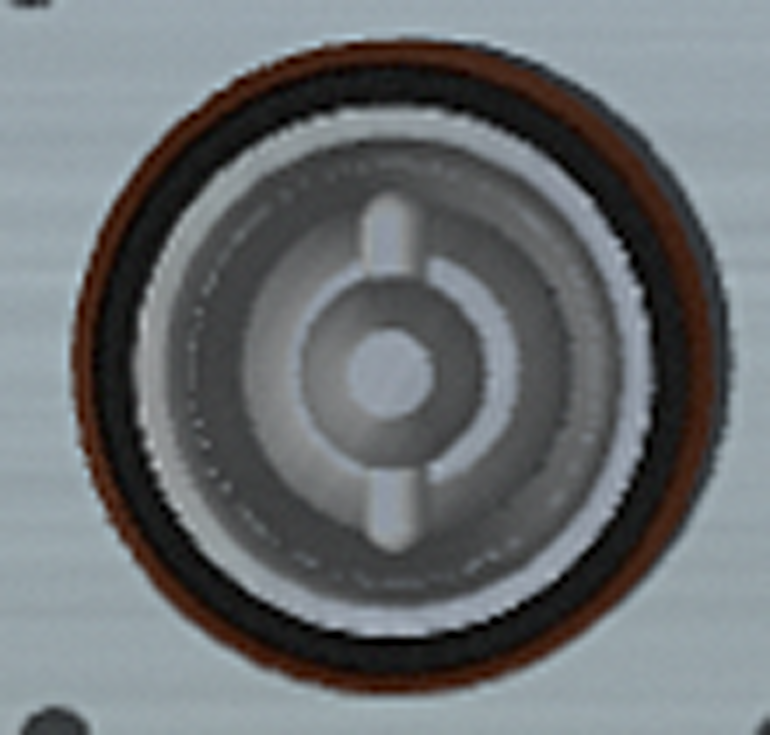

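View pics/w13b.png

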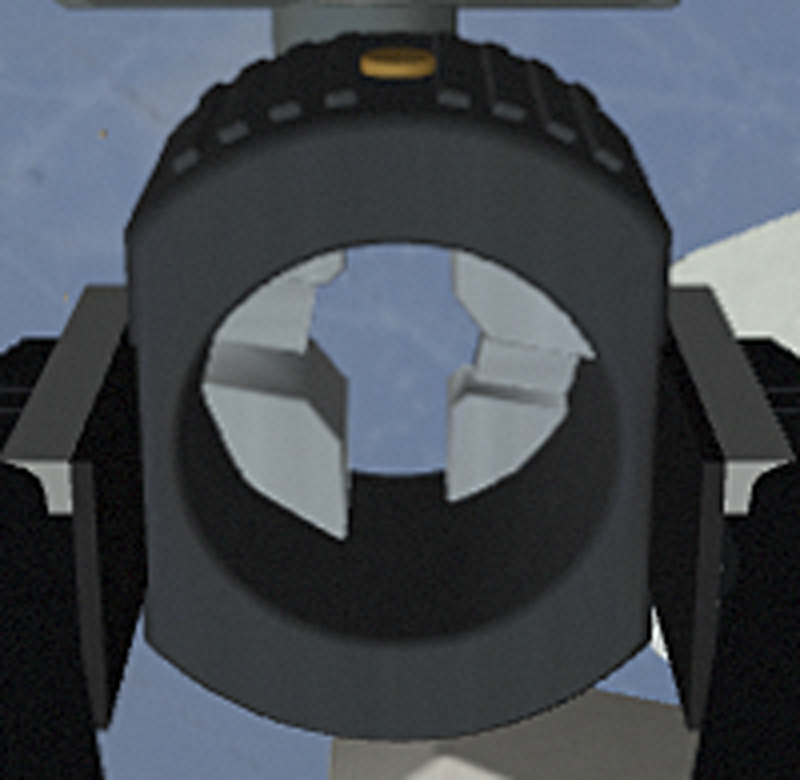

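```bash
python3 - <<'E'
from h import *
f=load("w13"); t=np.array([.5884,-.0744,.2333])
A=onz(f,310.7,107.9,.1515);B=onz(f,311.4,158.3,.1515); d=A-B;print("pin",np.degrees(np.arctan2(d[1],d[0])),((A+B)/2).round(4),np.linalg.norm(d))
u=lambda x,y:(225+x/4,215+y/4)
z=t[2]+.020
P=[onz(f,*u(*p),z) for p in((178,442),(622,442),(400,242),(400,642))]
print(((P[0]+P[1])/2-t).round(4),np.linalg.norm(P[0]-P[1]),((P[2]+P[3])/2-t).round(4),np.linalg.norm(P[2]-P[3]))
# outer: top arc bottom edge
C=cloud(f).reshape(-1,3); w=C[(np.hypot(*(C[:,:2]-t[:2]).T)<.035)&(abs(C[:,2]-t[2]-.02)<.004)]
print(len(w),np.median(w[:,2])-t[2],cv2.minAreaRect(w[:,:2].astype(np.float32)))
xd=np.array([np.cos(2.6443),np.sin(2.6443)]); q=(w[:,:2]-t[:2])@xd; yd=np.array([-xd[1],xd[0]]);q2=(w[:,:2]-t[:2])@yd
k=abs(q2)<.015; print("along tool x",q[k].min(),q[k].max(),(q[k].min()+q[k].max())/2)
E
```

```text
pin 151.9332136845141 [ 0.5301 -0.0519  0.1515] 0.026178931058448797
[-0.002   0.0002  0.02  ] 0.03649188552734699 [-0.0014 -0.0002  0.02  ] 0.036329892019248765
11864 0.0197305024298719 ((0.5868143439292908, -0.07470810413360596), (0.05813901498913765, 0.058652568608522415), 21.473407745361328)
along tool x -0.027935738956852012 0.0308430387845115 0.001453649913829744
```

>>> {"name": "drive_tool", "arguments": {
  "commands": [
    [0, 0, 0, -0.59, 0.22, 0, 1],
    [0, 0, 0, -0.8, 0.3, 0, 1],
    [0, 0, 0, -0.7, 0.3, 0, 1],
    [0, 0, 0, -0.2, 0.1, -0.4, 1],
    [0, 0, 0, 0, 0, -0.7, 1],
    [0, 0, 0, 0, 0, -0.6, 1],
    [0, 0, 0, 0, 0, 0, 1],
    [0, 0, 0, 0, 0, 0, 1]
  ]
}}

```text
time: 17.87
tcp_pos: [0.5313, -0.0501, 0.1911]
tcp_rot: [-3.141, -0.001, 2.647]
force: [0.6, 0.1, -0.7]
opening: 0.0423
```

```bash
python3 g.py wrist:w14 side:s14; python3 - <<'E'
from h import *
f=load("s14");save("pics/s14c.png",f["pixels"][220:340,250:360],5);f=load("w14");save("pics/w14c.png",f["pixels"][215:410,225:425],4)
E
```

```text
t 17.87 tcp [ 0.5313 -0.0501  0.1911] [-3.1414e+00 -8.0000e-04  2.6467e+00] q [ 0.37  0.76 -0.63  1.68  0.55  0.89  0.58] F [ 0.63  0.11 -0.66] M [-0.06 -0.01  0.05] op 0.0423
```

View pics/s14c.png

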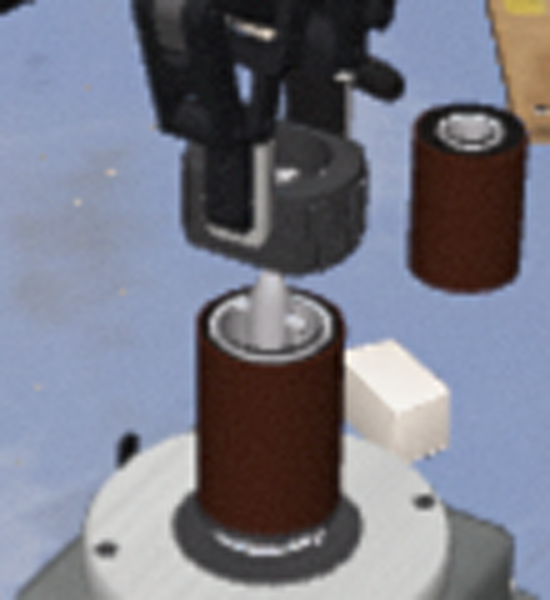

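View pics/w14c.png

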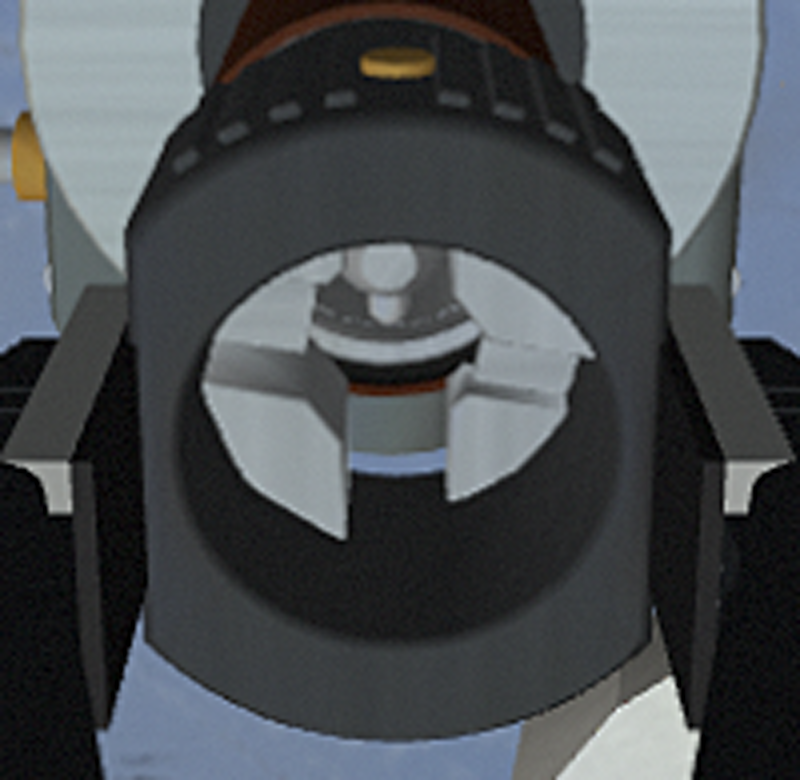

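The shank appears about 4 px left of the slot centre in the wrist crop (383 against 399), about 1.8 mm, which matches the y drift. Correcting and lowering.

>>> {"name": "drive_tool", "arguments": {
  "commands": [
    [0, 0, 0, -0.02, -0.06, -0.2, 1],
    [0, 0, 0, 0, 0, -0.3, 1],
    [0, 0, 0, 0, 0, 0, 1],
    [0, 0, 0, 0, 0, 0, 1]
  ]
}}

```text
time: 18.3
tcp_pos: [0.5311, -0.0523, 0.1779]
tcp_rot: [-3.141, -0.001, 2.646]
force: [0.1, -0.3, -1.5]
opening: 0.0425
```

```bash
python3 g.py wrist:w15; python3 - <<'E'
from h import *
f=load("w15");save("pics/w15c.png",f["pixels"][215:410,225:425],4)
E
```

```text
t 18.3 tcp [ 0.5311 -0.0523  0.1779] [-3.1412e+00 -6.0000e-04  2.6458e+00] q [ 0.36  0.77 -0.62  1.7   0.57  0.86  0.57] F [ 0.11 -0.27 -1.53] M [-0.   -0.02 -0.  ] op 0.0425
```

View pics/w15c.png

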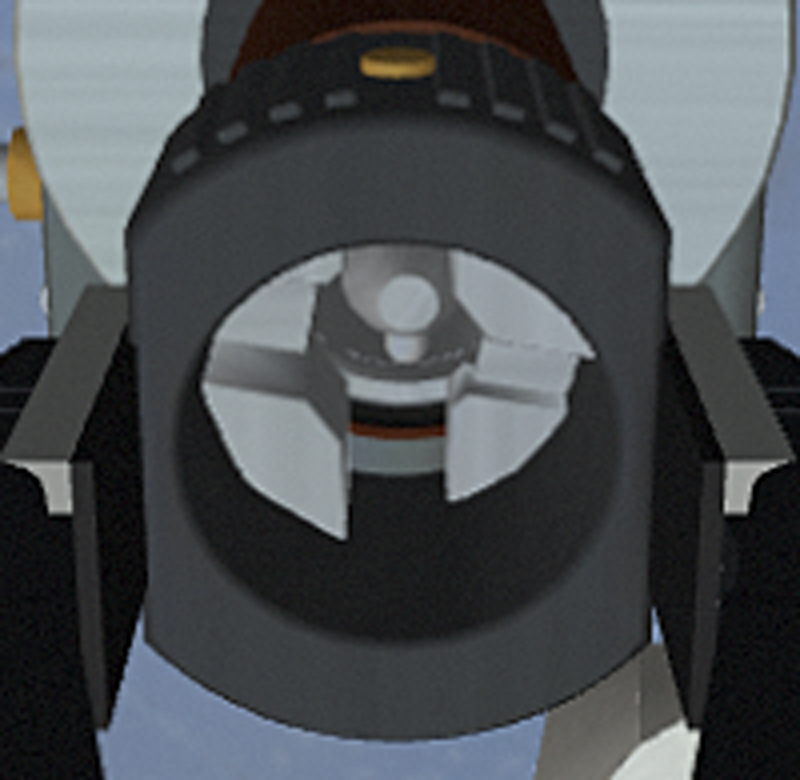

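>>> {"name": "drive_tool", "arguments": {
  "commands": [
    [0, 0, 0, 0, 0.025, -0.25, 1],
    [0, 0, 0, 0, 0, -0.25, 1],
    [0, 0, 0, 0, 0, 0, 1],
    [0, 0, 0, 0, 0, 0, 1]
  ]
}}

```text
time: 18.68
tcp_pos: [0.5311, -0.0516, 0.1654]
tcp_rot: [-3.141, -0.001, 2.646]
force: [0.8, -0.2, -1.6]
opening: 0.0424
```

```bash
python3 g.py wrist:w16; python3 - <<'E'
from h import *
f=load("w16");save("pics/w16c.png",f["pixels"][215:410,225:425],4)
E
```

```text
t 18.68 tcp [ 0.5311 -0.0516  0.1654] [-3.1412e+00 -7.0000e-04  2.6458e+00] q [ 0.35  0.79 -0.61  1.71  0.58  0.83  0.55] F [ 0.8  -0.24 -1.62] M [0.03 0.02 0.03] op 0.0424
```

View pics/w16c.png

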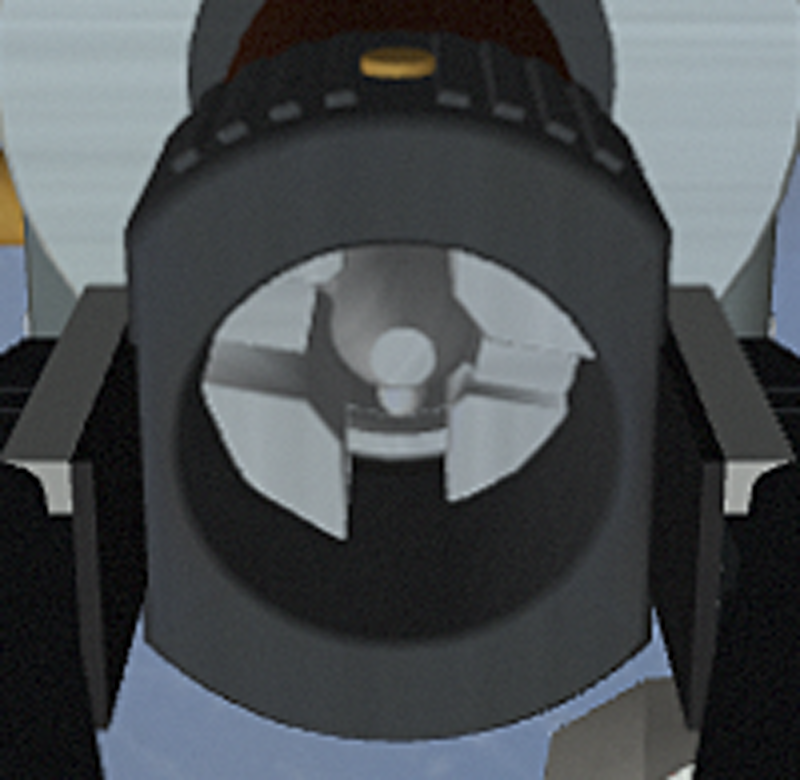

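The tip is inside the cap hole, centred at 403 against 399, with no contact force. Continuing.

>>> {"name": "drive_tool", "arguments": {
  "commands": [
    [0, 0, 0, 0, 0, -0.15, 1],
    [0, 0, 0, 0, 0, -0.15, 1],
    [0, 0, 0, 0, 0, 0, 1]
  ]
}}

```text
time: 18.98
tcp_pos: [0.5312, -0.0517, 0.1577]
tcp_rot: [-3.142, -0.0, 2.646]
force: [0.8, -0.1, 0.2]
opening: 0.0422
```

```bash
python3 g.py wrist:w17; python3 - <<'E'
from h import *
f=load("w17");save("pics/w17c.png",f["pixels"][215:410,225:425],4)
E
```

```text
t 18.98 tcp [ 0.5312 -0.0517  0.1577] [-3.1415e+00 -2.0000e-04  2.6456e+00] q [ 0.35  0.8  -0.6   1.72  0.59  0.81  0.54] F [ 0.78 -0.14  0.22] M [-0.03 -0.3  -0.  ] op 0.0422
```

View pics/w17c.png

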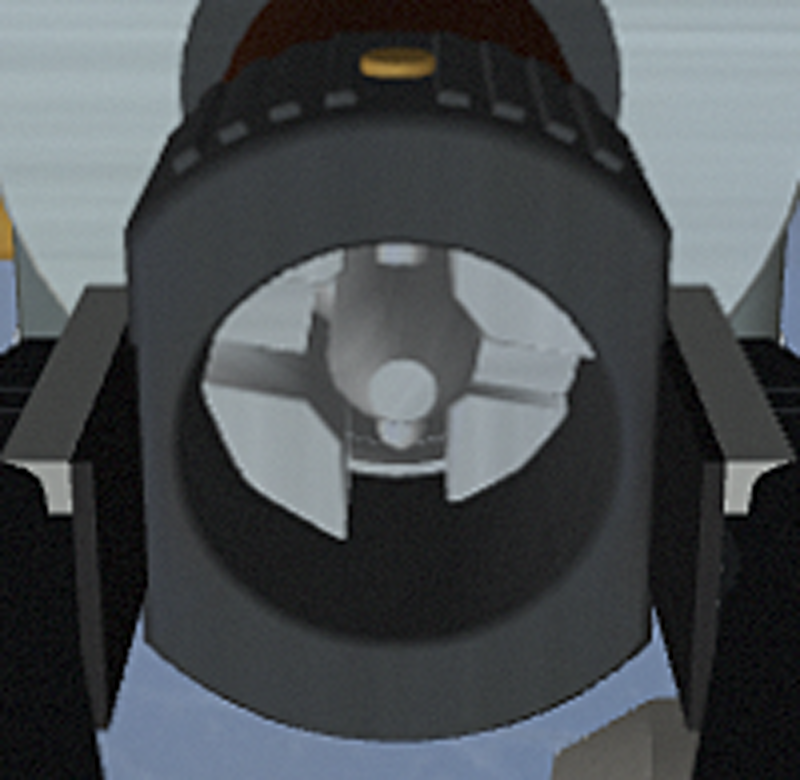

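>>> {"name": "drive_tool", "arguments": {
  "commands": [
    [0, 0, 0, 0, 0, -0.15, 1],
    [0, 0, 0, 0, 0, -0.15, 1],
    [0, 0, 0, 0, 0, 0, 1],
    [0, 0, 0, 0, 0, 0, 1]
  ]
}}

```text
time: 19.37
tcp_pos: [0.5314, -0.0516, 0.1508]
tcp_rot: [3.142, 0.0, 2.646]
force: [0.1, 0.4, 5.4]
opening: 0.0427
```

```bash
python3 g.py side:s18; python3 - <<'E'
from h import *
f=load("s18");save("pics/s18c.png",f["pixels"][220:340,250:360],5)
E
```

```text
t 19.37 tcp [ 0.5314 -0.0516  0.1508] [3.1415e+00 3.0000e-04 2.6458e+00] q [ 0.35  0.81 -0.59  1.73  0.6   0.79  0.54] F [0.11 0.36 5.38] M [-0.04 -0.11  0.  ] op 0.0427
```

View pics/s18c.png

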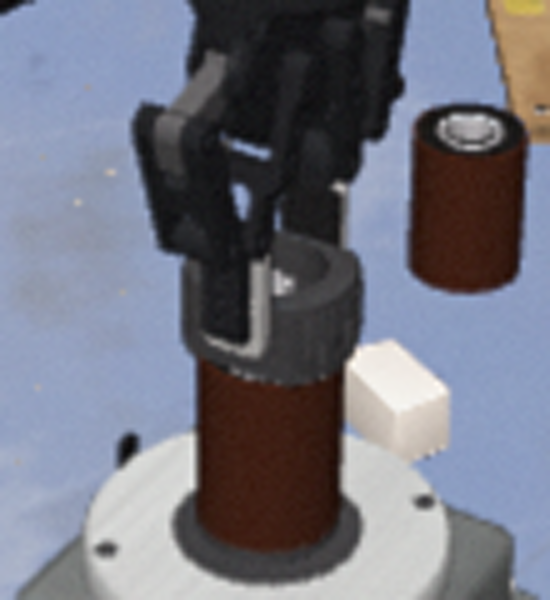

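>>> {"name": "drive_tool", "arguments": {
  "commands": [
    [0, 0, 0, 0, 0, -0.08, 1],
    [0, 0, 0, 0, 0, -0.07, 1],
    [0, 0, 0, 0, 0, 0, 1],
    [0, 0, 0, 0, 0, 0, 1]
  ]
}}

```text
time: 19.75
tcp_pos: [0.5314, -0.0516, 0.1473]
tcp_rot: [3.141, 0.001, 2.646]
force: [1.0, -0.1, 8.4]
opening: 0.0424
```

```bash
python3 g.py wrist:w19 ; python3 - <<'E'
from h import *
f=load("w19");save("pics/w19c.png",f["pixels"][215:410,225:425],4)
E
```

```text
t 19.75 tcp [ 0.5314 -0.0516  0.1473] [3.1415e+00 6.0000e-04 2.6457e+00] q [ 0.34  0.82 -0.59  1.73  0.61  0.79  0.53] F [ 0.99 -0.07  8.45] M [-0.09  0.09  0.02] op 0.0424
```

View pics/w19c.png

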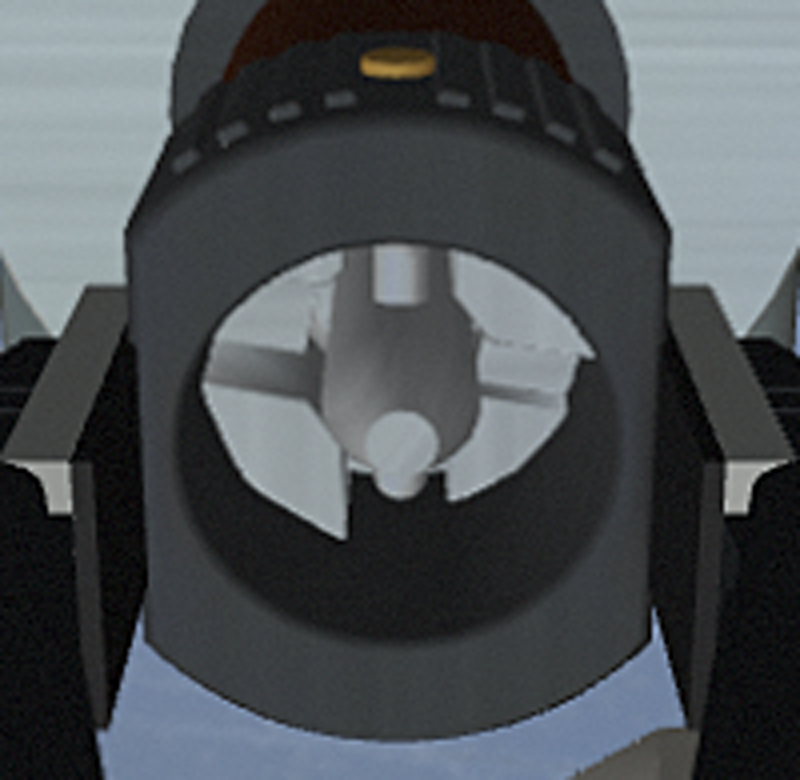

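Spring force indicates about 10 mm of compression, with the pin below the slot top in view. Now the clockwise twist, first half.

>>> {"name": "drive_tool", "arguments": {
  "commands": [
    [0, 0, -0.5, 0, 0, 0, 1],
    [0, 0, -0.8, 0, 0, 0, 1],
    [0, 0, -0.9, -0.005, 0, 0, 1],
    [0, 0, -0.9, -0.005, 0, 0, 1],
    [0, 0, -0.9, -0.005, 0, 0, 1],
    [0, 0, 0, 0, 0, 0, 1]
  ]
}}

```text
time: 20.3
tcp_pos: [0.5311, -0.0516, 0.1474]
tcp_rot: [3.141, 0.001, 2.221]
force: [1.3, -0.3, 7.6]
opening: 0.0427
```

```bash
python3 g.py wrist:w20 ; python3 - <<'E'
from h import *
f=load("w20");save("pics/w20c.png",f["pixels"][215:410,225:425],4)
E
```

```text
t 20.3 tcp [ 0.5311 -0.0516  0.1474] [3.1411e+00 8.0000e-04 2.2205e+00] q [ 0.28  0.79 -0.47  1.73  0.5   0.74  0.21] F [ 1.27 -0.28  7.64] M [-0.09 -0.1  -0.12] op 0.0427
```

View pics/w20c.png

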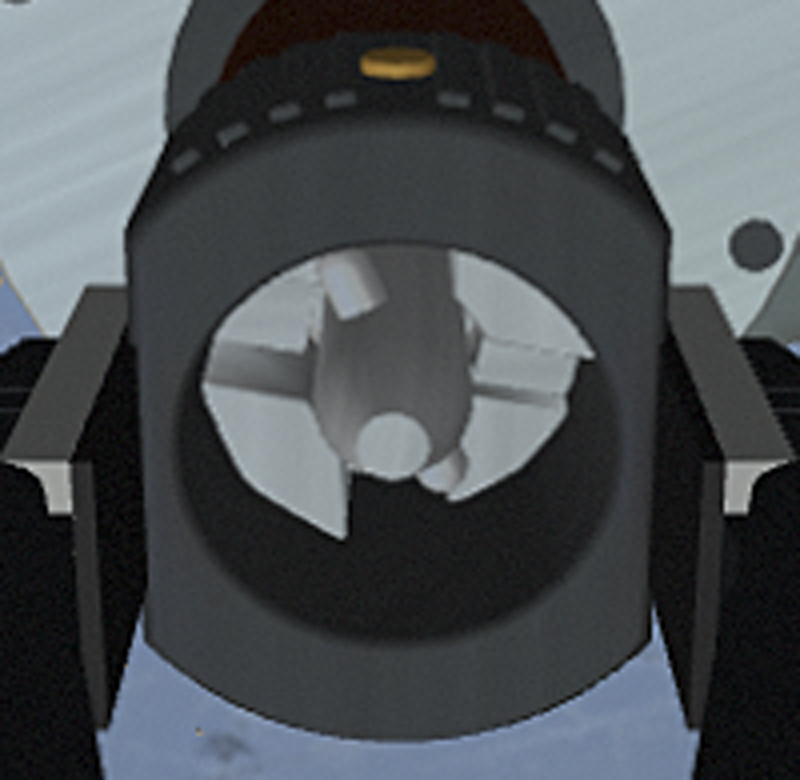

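The pin at (350,285) in the crop is passing over the ridge. 24° done; continuing.

>>> {"name": "drive_tool", "arguments": {
  "commands": [
    [0, 0, -0.8, -0.01, -0.005, 0, 1],
    [0, 0, -1, -0.005, -0.005, 0, 1],
    [0, 0, -1, -0.005, -0.005, 0, 1],
    [0, 0, -1, 0, -0.005, 0, 1],
    [0, 0, -1, 0, -0.005, 0, 1],
    [0, 0, -1, 0, 0, 0, 1],
    [0, 0, -1, 0, 0, 0, 1],
    [0, 0, -1, 0, 0, 0, 1],
    [0, 0, -0.8, 0, 0, 0, 1],
    [0, 0, 0, 0, 0, 0, 1]
  ]
}}

```text
time: 21.18
tcp_pos: [0.5306, -0.0522, 0.1474]
tcp_rot: [3.141, 0.0, 1.321]
force: [0.4, -0.8, 7.9]
opening: 0.0426
```

```bash
python3 g.py wrist:w21 ; python3 - <<'E'
from h import *
f=load("w21");save("pics/w21c.png",f["pixels"][215:410,225:425],4)
E
```

```text
t 21.18 tcp [ 0.5306 -0.0522  0.1474] [3.1408 0.     1.3206] q [ 0.15  0.77 -0.21  1.74  0.24  0.66 -0.44] F [ 0.39 -0.82  7.91] M [-0.1   0.04 -0.09] op 0.0426
```

View pics/w21c.png

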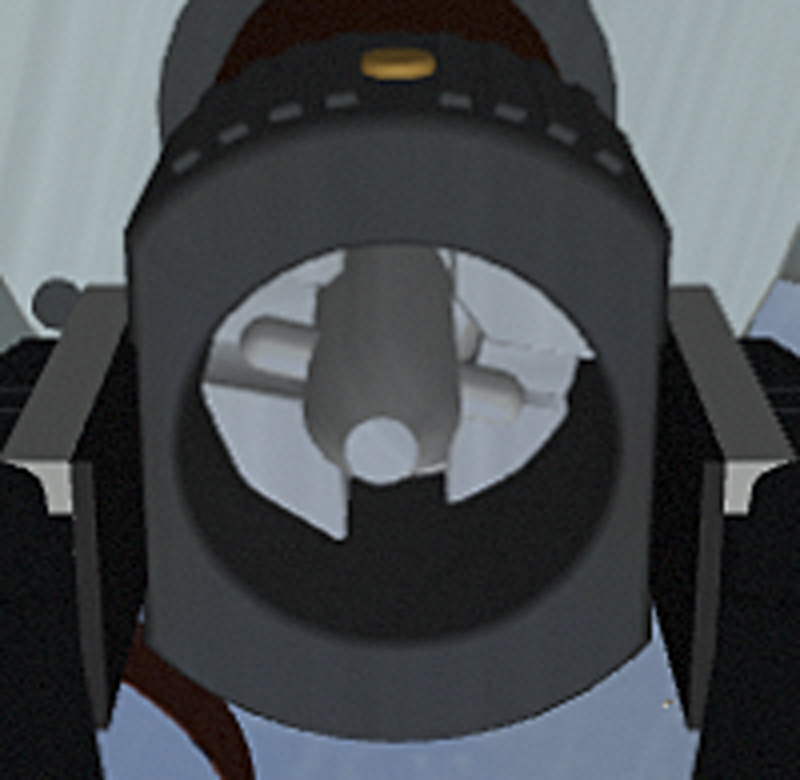

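Turned 76° so far. The spindle sits about 1.5 mm left of the cap's centre, so I'll recentre and finish the turn to the stop.

>>> {"name": "drive_tool", "arguments": {
  "commands": [
    [0, 0, -0.4, -0.03, 0.005, 0, 1],
    [0, 0, -0.4, -0.03, 0.005, 0, 1],
    [0, 0, -0.2, 0, 0, 0, 1],
    [0, 0, 0, 0, 0, 0, 1],
    [0, 0, 0, 0, 0, 0, 1]
  ]
}}

```text
time: 21.65
tcp_pos: [0.5293, -0.052, 0.1474]
tcp_rot: [3.14, -0.0, 1.221]
force: [0.8, -0.3, 7.4]
opening: 0.0423
```

```bash
python3 g.py wrist:w22 ; python3 - <<'E'
from h import *
f=load("w22");save("pics/w22c.png",f["pixels"][215:410,225:425],4)
E
```

```text
t 21.65 tcp [ 0.5293 -0.052   0.1474] [ 3.1404e+00 -4.0000e-04  1.2214e+00] q [ 0.14  0.76 -0.18  1.75  0.21  0.65 -0.51] F [ 0.82 -0.3   7.41] M [-0.05 -0.27 -0.02] op 0.0423
```

View pics/w22c.png

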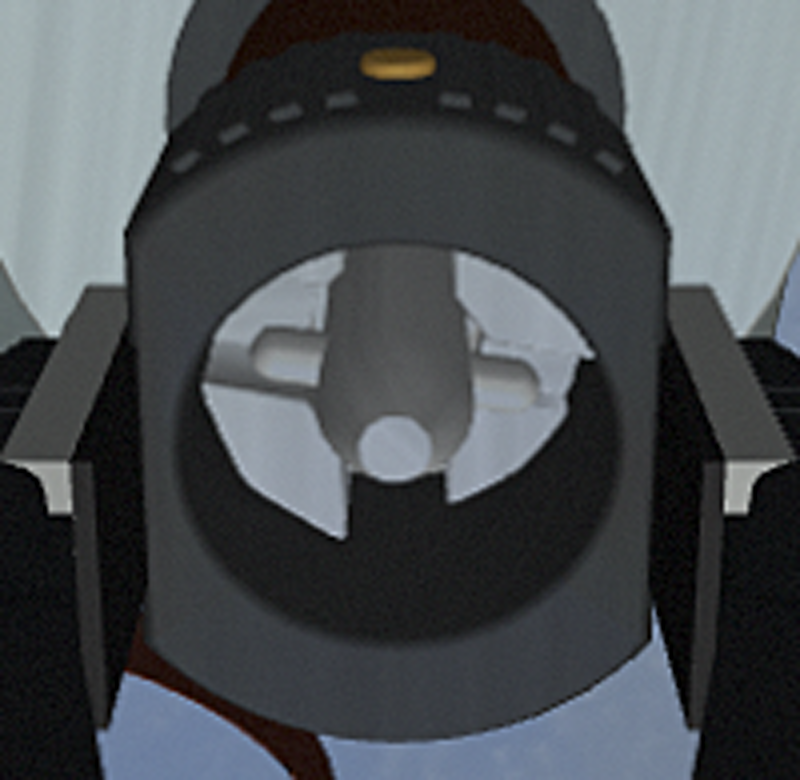

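The cap is centred, and turned about 81.6° clockwise. Easing up.

>>> {"name": "drive_tool", "arguments": {
  "commands": [
    [0, 0, 0, 0, 0, 0.08, 1],
    [0, 0, 0, 0, 0, 0.08, 1],
    [0, 0, 0, 0, 0, 0.06, 1],
    [0, 0, 0, 0, 0, 0, 1],
    [0, 0, 0, 0, 0, 0, 1]
  ]
}}

```text
time: 22.12
tcp_pos: [0.5292, -0.052, 0.1527]
tcp_rot: [3.141, -0.0, 1.221]
force: [2.2, -0.2, 3.8]
opening: 0.0425
```

```bash
python3 g.py
```

```text
t 22.12 tcp [ 0.5292 -0.052   0.1527] [ 3.1408e+00 -4.0000e-04  1.2215e+00] q [ 0.14  0.75 -0.18  1.74  0.2   0.66 -0.51] F [ 2.2  -0.21  3.76] M [ 0.01 -0.74  0.  ] op 0.0425
```

>>> {"name": "drive_tool", "arguments": {
  "commands": [
    [0, 0, 0, 0, 0, 0.04, 1],
    [0, 0, 0, 0, 0, 0.02, 1],
    [0, 0, 0, 0, 0, 0, 1],
    [0, 0, 0, 0, 0, 0, 1]
  ]
}}

```text
time: 22.45
tcp_pos: [0.5289, -0.0521, 0.154]
tcp_rot: [3.142, -0.0, 1.221]
force: [2.5, -0.2, 3.7]
opening: 0.0423
```

```bash
python3 g.py wrist:w23 ; python3 - <<'E'
from h import *
f=load("w23");save("pics/w23c.png",f["pixels"][215:410,225:425],4)
E
```

```text
t 22.45 tcp [ 0.5289 -0.0521  0.154 ] [ 3.1415e+00 -1.0000e-04  1.2214e+00] q [ 0.14  0.75 -0.18  1.74  0.2   0.67 -0.51] F [ 2.5  -0.16  3.67] M [ 0.02 -0.81  0.03] op 0.0423
```

View pics/w23c.png

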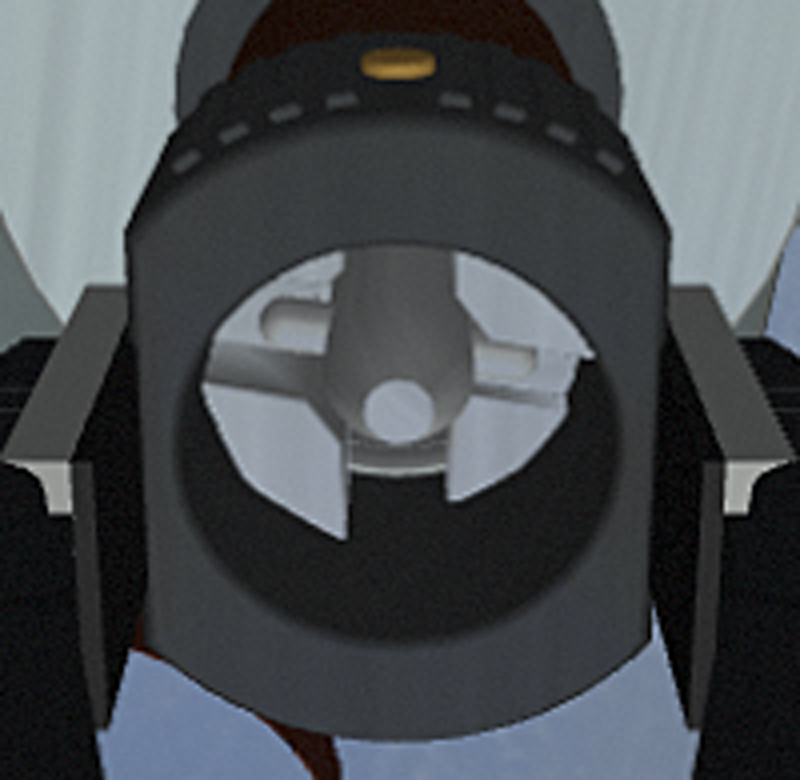

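The pin lies in the notch region on both sides, at (295,320) left beside the stop wall and (505,358) right. The force is still about 3.7 N up, so the pin isn't taking load yet. Easing further.

>>> {"name": "drive_tool", "arguments": {
  "commands": [
    [0, 0, 0, 0.02, 0, 0.04, 1],
    [0, 0, 0, 0, 0, 0.03, 1],
    [0, 0, 0, 0, 0, 0, 1],
    [0, 0, 0, 0, 0, 0, 1]
  ]
}}

```text
time: 22.83
tcp_pos: [0.5288, -0.052, 0.1549]
tcp_rot: [-3.14, 0.0, 1.222]
force: [5.2, 1.5, -18.6]
opening: 0.0424
```

```bash
python3 g.py
```

```text
t 22.83 tcp [ 0.5288 -0.052   0.1549] [-3.1397e+00  4.0000e-04  1.2216e+00] q [ 0.14  0.75 -0.19  1.74  0.2   0.67 -0.51] F [  5.23   1.48 -18.63] M [-0.05 -1.41  0.01] op 0.0424
```

The pin now takes the load (−18.6 N). I'll back off a little for a gentler pull.

>>> {"name": "drive_tool", "arguments": {
  "commands": [
    [0, 0, 0, 0.02, 0, -0.02, 1],
    [0, 0, 0, 0, 0, 0, 1],
    [0, 0, 0, 0, 0, 0, 1]
  ]
}}

```text
time: 23.08
tcp_pos: [0.5291, -0.052, 0.1548]
tcp_rot: [-3.14, 0.001, 1.222]
force: [-1.5, -0.0, -14.7]
opening: 0.0427
```

```bash
python3 g.py wrist:w24 side:s24; python3 - <<'E'
from h import *
f=load("w24");save("pics/w24c.png",f["pixels"][215:410,225:425],4)
f=load("s24");save("pics/s24c.png",f["pixels"][220:340,250:360],5)
E
```

```text
t 23.08 tcp [ 0.5291 -0.052   0.1548] [-3.1395e+00  7.0000e-04  1.2215e+00] q [ 0.14  0.75 -0.19  1.73  0.2   0.68 -0.51] F [ -1.55  -0.02 -14.71] M [0.11 0.08 0.02] op 0.0427
```

View pics/w24c.png

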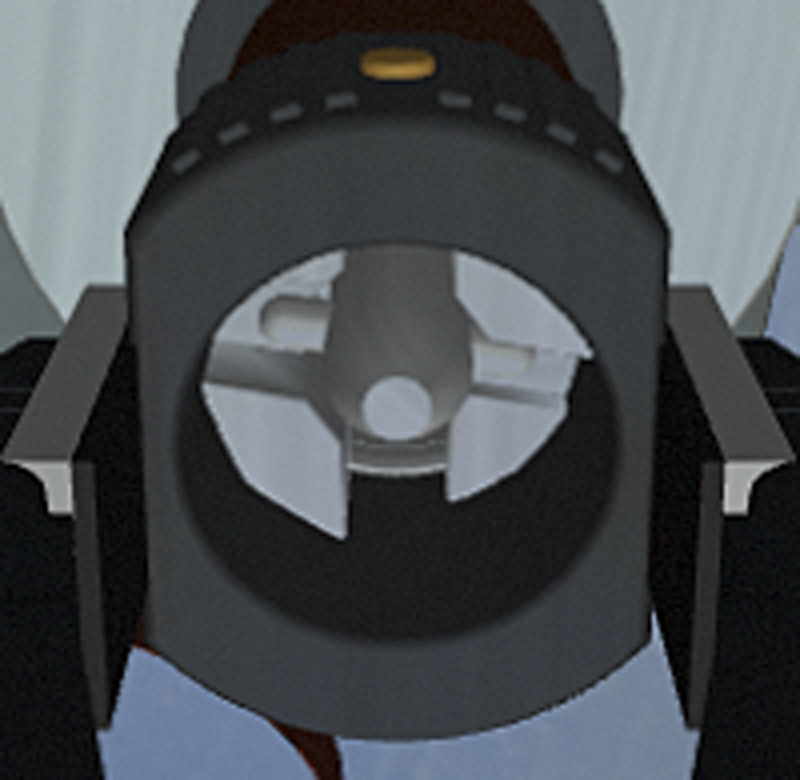

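View pics/s24c.png

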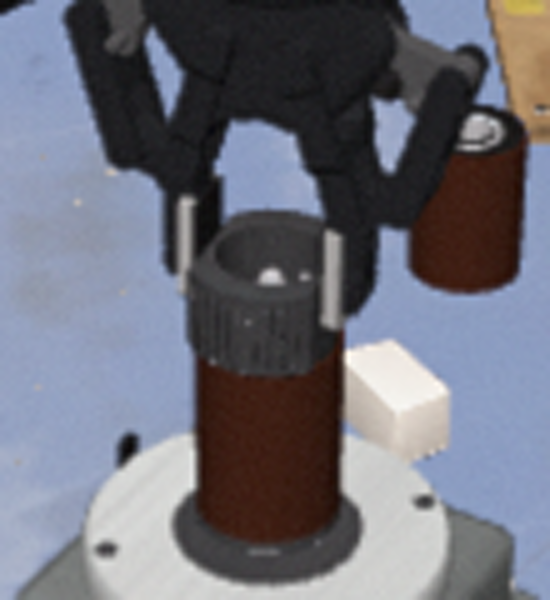

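>>> {"name": "drive_tool", "arguments": {
  "commands": [
    [0, 0, 0, -0.005, 0, -0.015, 1],
    [0, 0, 0, 0, 0, 0, 1],
    [0, 0, 0, 0, 0, 0, 1],
    [0, 0, 0, 0, 0, 0, 1],
    [0, 0, 0, 0, 0, 0, 1],
    [0, 0, 0, 0, 0, 0, 1]
  ]
}}

```text
time: 23.68
tcp_pos: [0.5292, -0.0521, 0.1547]
tcp_rot: [-3.14, 0.0, 1.222]
force: [-6.5, 0.9, -13.9]
opening: 0.0425
```

```bash
python3 g.py wrist:w25; python3 - <<'E'
from h import *
f=load("w25");C=cloud(f).reshape(-1,3); t=np.array([.5291,-.052])
w=C[(np.hypot(*(C[:,:2]-t).T)<.032)&(C[:,2]>.168)&(C[:,2]<.181)]; print("cap top z",np.median(w[:,2]), np.percentile(w[:,2],[10,90]))
A=np.c_[w[:,:2]-t,np.ones(len(w))]; print(np.linalg.lstsq(A,w[:,2],rcond=None)[0])
w=C[(np.hypot(*(C[:,:2]-t).T)<.07)&(C[:,2]>.058)&(C[:,2]<.068)]; print("worktable",np.median(w[:,2]))
E
```

```text
t 23.68 tcp [ 0.5292 -0.0521  0.1547] [-3.1403e+00  5.0000e-04  1.2215e+00] q [ 0.14  0.75 -0.18  1.74  0.2   0.67 -0.51] F [ -6.49   0.89 -13.94] M [0.22 1.07 0.03] op 0.0425
cap top z 0.17433243568141776 [0.17121038 0.17542647]
[-0.002212    0.00017652  0.17403966]
worktable 0.06397688357275554
```

>>> {"name": "drive_tool", "arguments": {
  "commands": [
    [0, 0, 0, -0.012, 0, -0.015, 1],
    [0, 0, 0, 0, 0, 0, 1],
    [0, 0, 0, 0, 0, 0, 1],
    [0, 0, 0, 0, 0, 0, 1],
    [0, 0, 0, 0, 0, 0, 1],
    [0, 0, 0, 0, 0, 0, 1],
    [0, 0, 0, 0, 0, 0, 1],
    [0, 0, 0, 0, 0, 0, 1]
  ]
}}

```text
time: 24.4
tcp_pos: [0.5293, -0.0521, 0.1546]
tcp_rot: [-3.141, 0.0, 1.221]
force: [-5.7, 0.7, -7.3]
opening: 0.0427
```

```bash
python3 g.py
```

```text
t 24.4 tcp [ 0.5293 -0.0521  0.1546] [-3.1414e+00  1.0000e-04  1.2215e+00] q [ 0.14  0.75 -0.18  1.74  0.2   0.67 -0.51] F [-5.73  0.66 -7.35] M [0.26 1.13 0.03] op 0.0427
```

>>> {"name": "drive_tool", "arguments": {
  "commands": [
    [0, 0, 0, -0.01, 0, 0, 1],
    [0, 0, 0, 0, 0, 0, 1],
    [0, 0, 0, 0, 0, 0, 1],
    [0, 0, 0, 0, 0, 0, 1],
    [0, 0, 0, 0, 0, 0, 1],
    [0, 0, 0, 0, 0, 0, 1],
    [0, 0, 0, 0, 0, 0, 1],
    [0, 0, 0, 0, 0, 0, 1],
    [0, 0, 0, 0, 0, 0, 1],
    [0, 0, 0, 0, 0, 0, 1]
  ]
}}

```text
time: 25.23
tcp_pos: [0.5293, -0.0521, 0.1546]
tcp_rot: [3.141, -0.0, 1.222]
force: [-2.6, 1.1, -7.6]
opening: 0.0426
```

>>> {"name": "drive_tool", "arguments": {
  "commands": [
    [0, 0, 0, 0, 0, 0, 1],
    [0, 0, 0, 0, 0, 0, 1],
    [0, 0, 0, 0, 0, 0, 1],
    [0, 0, 0, 0, 0, 0, 1],
    [0, 0, 0, 0, 0, 0, 1],
    [0, 0, 0, 0, 0, 0, 1],
    [0, 0, 0, 0, 0, 0, 1],
    [0, 0, 0, 0, 0, 0, 1],
    [0, 0, 0, 0, 0, 0, 1],
    [0, 0, 0, 0, 0, 0, 1]
  ]
}}

```text
time: 26.07
tcp_pos: [0.5292, -0.0521, 0.1545]
tcp_rot: [3.142, -0.0, 1.221]
force: [-1.5, 0.8, -6.2]
opening: 0.0419
```

```bash
python3 g.py wrist:w26 top:t26; python3 - <<'E'
from h import *
f=load("w26");C=cloud(f).reshape(-1,3); t=np.array([.5291,-.052])
w=C[(np.hypot(*(C[:,:2]-t).T)<.032)&(C[:,2]>.168)&(C[:,2]<.181)]; print("cap top z",np.median(w[:,2]))
E
```

```text
t 26.07 tcp [ 0.5292 -0.0521  0.1545] [ 3.1416e+00 -1.0000e-04  1.2215e+00] q [ 0.14  0.75 -0.18  1.74  0.2   0.67 -0.51] F [-1.45  0.78 -6.25] M [0.19 0.24 0.02] op 0.0419
cap top z 0.17415664520962867
```

View pics/t26.png

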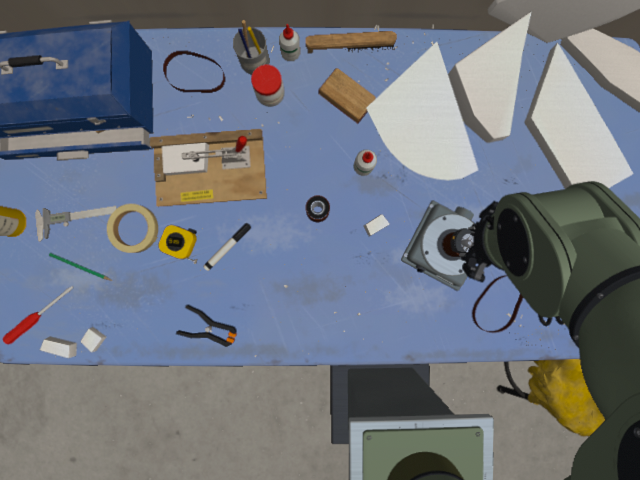

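The state is steady: about 4 to 5 N of net upward pull plus the spring on the pin, and the cap's underside about 6.3 mm below the pin. Bystanders sit at their original pixels: narrow drum (318,208), bottle (366,160), tape (178,242), marker (228,246). Handing in.

```bash
python3 -c "
from rig import r
print(r.sign_off())"
```

```text
the job is handed in; nothing more can be done
None
```

The drum and cap are fitted and the job is handed in at about 26 s of the 72 s; the hand-in gave no verdict.

**Drum:** I slid the wide-bore drum down the spindle until the flange pushed back (4.5 N up) and let go. The wrist camera put it about 0.6 mm off the axis, with its top at about 148 mm after correcting for the camera's roughly 2 mm low bias.

**Cap:** I lined its slots up with the cross pin and pushed it down until the flange was about 10 mm in (estimated from the force). I then turned it about 81.6° clockwise by arm angle and eased off.

**Last checks:**
- **Seating:** the cap's underside is about 6.3 mm below the pin, from a measured top of 174.2 mm. The pin lay in both notches in the last close-up.
- **Load on the pin:** the wrist force was steady at about −6 N, so the pin carries the arm's upward pull as well as the spring.
- **Grip:** the fingers still hold the cap with 70 N commanded.
- **Bystanders:** the narrow drum, bottle, tape and marker are at their starting pixels in the top view.

**What disagreed or is less certain:**
- The cameras differed by 2 to 4 mm at the start, so I centred the parts from the wrist view.
- No torque showed at the turning stop, so the 81.6° may leave the cap just short of it. The pin is beside the stop wall and inside the notches.
- While settling, the upward pull briefly reached 18.6 N and a side force 6.5 N; I eased both down before handing in.

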